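Load the barrel carrier and hang it behind the keeper flap

TASK

Stand one clarinet barrel in each pocket of the wooden carrier while it stands on the bench, then lift the loaded carrier by its strap and hang it by its eye on the peg at the side of the walnut cabinet: push the eye along the peg under the red gravity flap until the flap has dropped shut behind it, and let the carrier hang. Do not shift or knock over the bell, the lamp base, the pad slick or the ring key, and do not tip the carrier.

Things in the scene. Friction and masses are not known exactly. Their poses are not given: they have to be found in the camera images.
- carrier: Loose carrier, about 0.32 kg: wooden block 52 x 164 x 38 mm (x, y, z) with two round pockets open at the top; from its middle an aluminium strap, 30 mm wide (x), 10 mm thick (y), rises to a square eye plate 38 x 10 x 38 mm centred 200 mm up; 219 mm high overall. Origin: centre of the block's underside, z up. Same when turned half round. Stands on the bench, yaw -0.05 to 0.5 rad.
- carrier_eye (a point): Centre of the round hole (23 mm across, axis along the carrier's y) in the eye plate on top of the strap, 200 mm above the carrier's underside; 7.5 mm of metal round the hole at the top. Axes as the carrier's.
- carrier_grip (a point): Middle of the strap 70 mm above the carrier's underside: grip it here across its 10 mm thickness (closing along the carrier's y), coming tilted 32 to 45 degrees from vertical from the carrier's -x side, so that the gripper stays clear of eye, peg and bracket. Axes as the carrier's.
- pocket0 (a point): Centre of the floor of the pocket on the carrier's -y side, 56 mm from the strap's middle and 5 mm above the carrier's underside. The pocket is a round bore of 41 mm, 33 mm deep, rim at 38 mm above the underside. Axes as the carrier's.
- pocket1 (a point): Same for the pocket on the carrier's +y side.
- barrel0: Loose clarinet barrel: black upright cylinder 33 mm in diameter, 66 mm high, with a nickel band at each end, about 70 g. Origin at the centre of its underside, z up. Stands on the bench. Either barrel may go in either pocket.
- barrel1: Second, equal clarinet barrel. Origin at the centre of its underside.
- cabinet: Fixed walnut cabinet with glass sliding doors before and behind, 200 x 260 x 380 mm (x, y, z), origin at the centre of its underside, yaw -0.2 to 0.1 rad. A peg sticks out along +y from its +y side, 15 mm behind the front (-x) edge. Above it a brass arm, 12 mm wide (x), runs parallel to 152 mm from the side (58 to 66 mm above the peg's axis) and carries the flap between two cheeks.
- peg_root (a point): Point on the peg's axis where it leaves the cabinet's side, 260 mm above the bench; axes as the cabinet's. The peg is a level steel rod 10 mm in diameter, running 165 mm along +y to point peg_tip.
- peg_tip (a point): Free end of the peg, on its axis, 165 mm from the cabinet's side; axes as the cabinet's. Push the eye plate inwards along the peg, centred on it: it lifts the flap, which drops behind it once the plate's middle is less than 108 mm from the cabinet's side. Let it hang at about 103 mm; at 82 mm the block would touch the cabinet.
- keeper (a joint): Angle of the red gravity flap: 0 = hanging shut, 1.4 = lifted most. 14 mm wide (x), 3 mm thick, 47 mm long, hinged 55 mm above the peg's axis, 145 mm from the cabinet's side; shut, its lower edge is 3 mm above the rod. It swings only inwards (towards the cabinet) and falls back by its own weight, 25 g. A passing eye plate lifts it to about 0.7 rad.
- bell: Bystander: grey plastic clarinet bell standing mouth down, 78 mm across at the foot, 35 mm at the top, 100 mm high. Origin at the centre of its underside.
- lamp_base: Bystander: bronze alcohol lamp base, unlit, 74 mm across, 60 mm high with its wick. Origin at the centre of its underside.
- slick: Bystander: pad slick lying flat along its x, from -85 mm (wooden handle, 16 mm wide, 12 mm high) to +85 mm (steel blade, 22 mm wide, 4 mm high). Origin on the bench at the handle's front end.
- ring_key: Bystander: nickel ring key lying flat along its x, from -39 to +50 mm, 34 mm wide at most, 7 mm high. Origin on the bench between ring and pad cup.

How it is judged:
By the outcome, as a careful person would: the job done as asked, in the order asked, and still so for the second after the job is handed in, with the robot touching nothing.
It also fails if it takes over 72 s, if anything falls off the work surface, if the arm or the gripper's body presses on something with over 40 N, if the wrist force passes 120 N, or if a joint passes its speed limit or range.

ROBOT

A 6-joint arm with a two-finger parallel gripper is mounted at the origin on the work surface. World frame = base frame: x ahead of the robot, y to its left, z up, the work surface at z = 0. Lengths are in m, angles in rad, forces in N, time in s.
With the tool pointing down it reaches from about 0.425 to 0.925 m from the base axis. Payload 12.5 kg.
Tool frame: the origin (TCP) lies between the finger pads; the fingertips stand 19 mm ahead of it and the grasp point (between the pads) is the TCP (arm.tips_ahead is the distance from the TCP to the fingertips, in m); z points along the fingers, y is the direction in which the jaws open and shut (so a half turn about z gives the same grasp; the last joint's range is limited). The gripper opens to 85 mm and grips with 20 to 120 N. Pads are 22 mm wide; open, the fingers measure 114 mm over their backs; the gripper's body (76 mm by 85 mm) begins 54 mm behind the grasp point. The pads swing forward as they close: fully open they stand 13 mm farther back than shut.
Start: joints at [1.166, 0.491, 1.559, -0, 1.092, -0.106], TCP at [0.184, 0.597, 0.222] pointing down, gripper open.
Joint ranges: [-3.1, 3.1], [-0.84, 2.19], [0.05, 2.79], [-1.13, 4.28], [0.06, 2.93], [-2.69, 2.69]. Speed limits (rad/s): [2.22, 2.22, 2.79, 3.14, 3.14, 3.14].

INTERFACE

Orientations are given as a unit quaternion [w, x, y, z].
In Python, from station import arm gives the robot as it stands.
- The arm moves only by the tool play_rows, never from a script. Its arguments are lists of equal length, an entry for each row: "hand": the opening, from 0 (shut) to 1 (fully open); "xyz": the shift along the world's x, y, z as a fraction of full scale, a list of three; "spin": the turn about the world's z as a fraction of full scale. In form: {"hand": [hand, ...], "xyz": [[x, y, z], ...], "spin": [spin, ...]}. A call has 1 to 20 rows; each row is the pose to reach, as a shift and turn from the pose measured when the call began, turning the shorter way round; what a row does not reach only later rows make up. Full scale, the value 1, is 0.2 m for a shift and pi rad for a turn. A row lasts 1/10 s, in which the tool goes at most 50 mm and 8.59 degrees, less where a joint would pass 70% of its speed; a pose out of reach is approached as far as the arm can. A call with a number of a shift or a turn outside -1 to 1 is refused whole. A call with a gripper value outside its range is refused whole. The fingers move at their own pace and stop on an object; "squeeze" is the grip in N (left out, the last holds). Time passes only in rows, so rows that repeat a pose let the fingers close. It gives the time, the measured TCP pose, the force and the opening at its end, in the units of the state.
- arm.get_obs(): the state, without advancing time (a new reading comes with each control period).
- arm.camera(name): name is "scene" or "top" or "wrist"; returns a dict with "pixels" (400x640x3 uint8, blue, green, red), "z_map" (400x640 float32, m along the optical axis (not along the pixel's ray), 0 where there is no reading), "fx", "fy", "cx", "cy" (pixels), "k1" (the pictures are not rectified: a ray, as slopes to the right and down, at radius r is drawn at 1 + k1 r^2 times it, then the intrinsics apply), "eye" and "attitude" of the camera in the world. Camera axes: x right, y up, looking along -z (the intrinsics and any distortion apply to the point x, -y, -z); pixel columns grow to the right and rows downward; lengths in m; the calibration is good to about 2 mm. A picture is of the moment at which its call begins.
- arm.finish_job(): hands the job in, once; it reports no verdict.
Trained networks look in the newest picture that a camera, given by its name, has taken for a name from the list of things; names that differ only in an ending like _2 or _b are one class to them, and where a whole thing is asked for, a point or a joint stands for the part that bears it (a point fixed in the world has none). Each returns a list of dicts, best first, with "confidence" (0 to 1); they miss things now and then, are a little off and sometimes report something else, mostly with a low value. They report only what shows in the picture. A call takes as long as a camera call.
- arm.look_for(thing, camera): "box" ([left, top, width, height] in pixels, round what is visible of it).
- arm.outline_of(thing, camera): "mask" (400x640 bool, what is visible of it) and "box" ([left, top, width, height] in pixels, round what is visible of it).
- arm.place_of(thing, camera): "pixel" ([column, row] in pixels: a listed point, or the origin of a listed thing).
The state is a dict: "t": time; "joints": joint angles; "qvel": joint speeds; "effort": joint torques, N m; "tcp_pos": TCP position; "tcp_rot": TCP orientation; "contact_force": force on the tool from outside, world axes, zero at the start; "torque": the same for the moment, N m; "opening": finger opening in m.
Only numpy, scipy, OpenCV 4.12 (cv2) and the standard library are available. Lean on these libraries where they do the work, as an engineer would, in place of code of your own. Each camera call takes 0.05 s, during which the arm holds its last target.

## Working session

There is one attempt and no reset: what is moved stays moved. The work goes in short steps, Python scripts to look and compute and a tool call to move; the robot and the scene stay as the last step left them, time stands still between calls to the robot, and variables do not carry over. Pictures are saved under pics/ and viewed, and the job is handed in when it is done.

Besides the shell and the picture viewer there is one more tool, called after "Emit:" by a JSON object that holds its "method" and its "body", one argument or row to a line. play_rows: Moves the arm, as the interface text tells. Shift numbers are shares of 0.2 m and turn numbers shares of pi rad, none past 1 either way. Its arguments: {"type":"object","properties":{"hand":{"type":"array","items":{"type":"number"}},"xyz":{"type":"array","items":{"type":"array","items":{"type":"number","minimum":-1,"maximum":1}}},"spin":{"type":"array","items":{"type":"number","minimum":-1,"maximum":1}},"squeeze":{"type":"number"}},"required":["hand","xyz","spin"]}

```bash
ls -la; mkdir -p pics
python3 - <<'E'
from station import arm
import cv2,numpy as np
print(arm.get_obs()); print([a for a in dir(arm) if a[0]!='_'])
for n in ["scene","top","wrist"]:
    c=arm.camera(n); cv2.imwrite(f"pics/{n}0.png",c["pixels"])
    print(n,{k:c[k] for k in c if k not in("pixels","z_map")})
E
```

```text
total 12
drwxr-xr-x  3 agent agent 4096 Dec  6 01:28 .
drwxr-xr-x 23 root  root  4096 Dec  6 01:28 ..
drwxr-xr-x  2 agent agent 4096 Dec  6 01:28 pics
{'t': 0.0, 'joints': array([ 1.16638351e+00,  4.91555121e-01,  1.55946704e+00, -2.62518854e-05,
        1.09170759e+00, -1.05636851e-01]), 'qvel': array([-0.0004811 ,  0.00011479, -0.00023765, -0.00153352,  0.00011973,
        0.00050189]), 'effort': array([-1.60201842e-03, -6.18425274e+01, -2.61600852e+01, -2.23285933e-04,
        4.02102465e-03,  3.87562409e-05]), 'tcp_pos': array([0.18387748, 0.59708035, 0.22132445]), 'tcp_rot': array([-1.32159953e-04,  1.48826944e-01,  9.88863093e-01, -5.53100011e-04]), 'contact_force': array([ 0.30973743, -0.99748488, -0.57106284]), 'torque': array([-0.04400975,  0.03165562,  0.03326196]), 'opening': 0.08546531608356481}
['PlanningError', 'camera', 'finish_job', 'get_obs', 'look_for', 'outline_of', 'place_of', 'tips_ahead']
scene {'fx': 400.0218784188475, 'fy': 400.0218784188475, 'cx': 325.70025843076945, 'cy': 192.41188306415353, 'k1': -0.1042691194493267, 'eye': array([1.13435705, 0.63536192, 0.79216803]), 'attitude': array([0.31573232, 0.1578002 , 0.44085705, 0.82526194])}
top {'fx': 433.36894987906794, 'fy': 433.36894987906794, 'cx': 314.7846896714458, 'cy': 199.755752171374, 'k1': -0.052108225507947886, 'eye': array([0.39580121, 0.01428105, 1.32111672]), 'attitude': array([ 0.71310956,  0.04000059, -0.0622802 , -0.69713405])}
wrist {'fx': 292.4728995476283, 'fy': 292.4728995476283, 'cx': 328.21313782984663, 'cy': 199.48651029790784, 'k1': -0.0003994817806058991, 'eye': array([0.11719677, 0.61751788, 0.37417606]), 'attitude': array([ 0.79660083, -0.11266553, -0.08213052,  0.5882076 ])}
```

View pics/scene0.png

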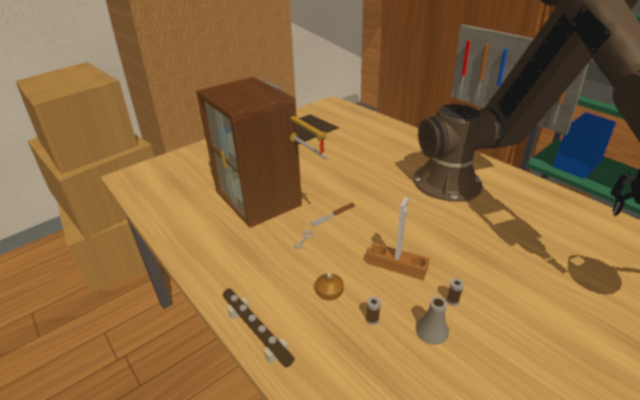

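View pics/top0.png

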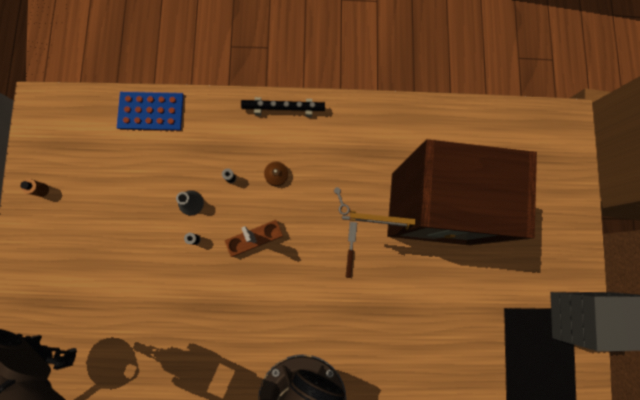

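View pics/wrist0.png

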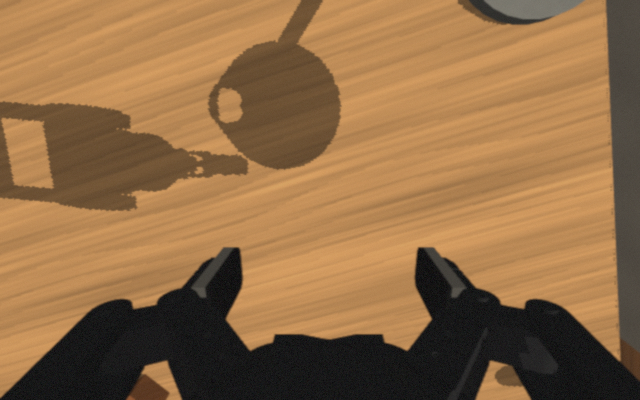

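```bash
cat > h.py <<'E'
from station import arm
import cv2,numpy as np
from scipy.spatial.transform import Rotation as R
def rot(q): return R.from_quat([q[1],q[2],q[3],q[0]]).as_matrix()
def ray(c,px):
    px=np.atleast_2d(np.asarray(px,float))
    u=(px[:,0]-c['cx'])/c['fx'];v=(px[:,1]-c['cy'])/c['fy']
    rd=np.hypot(u,v); r=rd.copy()
    for _ in range(20): r=rd/(1+c['k1']*r*r)
    s=np.where(rd>0,r/np.maximum(rd,1e-12),1)
    d=np.stack([u*s,-v*s,-np.ones_like(u)],1)
    return d@rot(c['attitude']).T
def proj(c,P):
    P=np.atleast_2d(P); q=(P-c['eye'])@rot(c['attitude'])
    u=q[:,0]/-q[:,2]; v=-q[:,1]/-q[:,2]; f=1+c['k1']*(u*u+v*v)
    return np.stack([u*f*c['fx']+c['cx'],v*f*c['fy']+c['cy']],1)
def atz(c,px,z):
    d=ray(c,px); return c['eye']+d*((z-c['eye'][2])/d[:,2])[:,None]
def dep(c,px):
    px=np.atleast_2d(px); i=np.round(px).astype(int)
    zz=c['z_map'][i[:,1].clip(0,399),i[:,0].clip(0,639)]
    return c['eye']+ray(c,px)*zz[:,None]
def tri(obs):
    A=np.zeros((3,3));b=np.zeros(3)
    for c,p in obs:
        d=ray(c,p)[0];d/=np.linalg.norm(d);M=np.eye(3)-np.outer(d,d);A+=M;b+=M@c['eye']
    X=np.linalg.solve(A,b)
    return X,[float(np.linalg.norm(proj(c,X)[0]-p)) for c,p in obs]
def cloud(c,mask=None):
    z=c['z_map'];m=z>0
    if mask is not None:m&=mask
    r,cc=np.nonzero(m); return c['eye']+ray(c,np.stack([cc,r],1))*z[r,cc][:,None],np.stack([cc,r],1)
E
python3 - <<'E'
from h import *
np.set_printoptions(precision=4,suppress=True)
C={n:arm.camera(n) for n in("scene","top")}
for th in ["carrier","carrier_eye","carrier_grip","pocket0","pocket1","barrel0","barrel1","cabinet","peg_root","peg_tip","bell","lamp_base","slick","ring_key"]:
    for n in C:
        try:
            L=arm.place_of(th,n)
            print(th,n,[(round(d['confidence'],2),np.round(d['pixel'],1).tolist(),dep(C[n],d['pixel'])[0]) for d in L[:3]])
        except Exception as e: print(th,n,e)
E
```

```text
carrier scene [(0.72, [291.8, 138.2], array([ 0.5044, -0.2494,  0.2571])), (0.66, [396.2, 263.5], array([0.4899, 0.1687, 0.0314]))]
carrier top [(0.83, [253.2, 237.7], array([0.463 , 0.149 , 0.0912]))]
carrier_eye scene [(0.96, [403.2, 204.1], array([0.4812, 0.1627, 0.2209]))]
carrier_eye top [(0.57, [244.6, 232.4], array([0.4688, 0.1571, 0.2204]))]
carrier_grip scene [(0.81, [399.0, 245.6], array([0.4797, 0.1635, 0.086 ]))]
carrier_grip top [(0.72, [253.6, 239.2], array([0.4595, 0.1493, 0.0767]))]
pocket0 scene [(0.97, [415.0, 270.7], array([0.4727, 0.2192, 0.0297])), (0.6, [375.3, 258.8], array([0.5133, 0.1143, 0.0259]))]
pocket0 top [(0.69, [235.1, 244.5], array([0.4459, 0.2119, 0.0062])), (0.55, [271.8, 232.0], array([0.4863, 0.1029, 0.0047])), (0.2, [341.3, 200.5], array([ 0.5878, -0.1069,  0.0058]))]
pocket1 scene [(0.97, [415.0, 270.7], array([0.4727, 0.2192, 0.0297])), (0.6, [375.3, 258.8], array([0.5133, 0.1143, 0.0259]))]
pocket1 top [(0.69, [235.1, 244.5], array([0.4459, 0.2119, 0.0062])), (0.55, [271.8, 232.0], array([0.4863, 0.1029, 0.0047])), (0.2, [341.3, 200.5], array
[... 1210 characters left out ...]
)]
bell scene [(0.85, [432.3, 328.7], array([0.5936, 0.3649, 0.0353])), (0.31, [293.9, 136.4], array([ 0.5007, -0.2432,  0.264 ]))]
bell top [(0.69, [189.7, 202.4], array([0.5614, 0.3385, 0.0736]))]
lamp_base scene [(0.62, [334.2, 289.5], array([0.6772, 0.127 , 0.0355]))]
lamp_base top [(0.68, [338.7, 217.9], array([ 0.5341, -0.0997,  0.0039])), (0.56, [275.5, 172.5], array([ 0.6721,  0.0984, -0.0038]))]
slick scene [(0.68, [334.1, 215.4], array([ 0.4422, -0.1319,  0.0003]))]
slick top [(0.56, [351.3, 249.6], array([ 0.438 , -0.138 ,  0.0147]))]
ring_key scene [(0.6, [305.9, 235.1], array([ 0.5714, -0.1181, -0.0008]))]
ring_key top [(0.41, [340.4, 200.2], array([ 0.5888, -0.1042,  0.0049]))]
```

```bash
python3 - <<'E'
from h import *
np.set_printoptions(precision=4,suppress=True)
C={n:arm.camera(n) for n in("scene","top")}
for n in C:
    P,px=cloud(C[n])
    def sel(x0,x1,y0,y1,z0,z1):
        m=(P[:,0]>x0)&(P[:,0]<x1)&(P[:,1]>y0)&(P[:,1]<y1)&(P[:,2]>z0)&(P[:,2]<z1);return P[m]
    t=sel(.3,.7,0,.1,-.02,.02); print(n,'table z',np.median(t[:,2]),t[:,2].std())
    for nm,b in dict(b0=(.42,.50,.29,.36,.05,.075),b1=(.60,.68,.20,.27,.05,.075),lamp=(.63,.72,.06,.14,.02,.07),bell=(.54,.65,.29,.40,.02,.11)).items():
        s=sel(*b); 
        if len(s): print(nm,len(s),s.min(0),s.max(0),cv2.minEnclosingCircle(s[:,:2].astype(np.float32)))
    s=sel(.38,.58,.05,.26,.033,.044); print('block',len(s),cv2.minAreaRect(s[:,:2].astype(np.float32)))
    s=sel(.4,.54,.1,.22,.06,.24); print('strap',len(s),s.min(0),s.max(0)); q=s[s[:,2]>.18]; print(len(q), q.mean(0),q.min(0),q.max(0))
    s=sel(.4,.8,-.65,-.2,.36,.40); print('cabtop',len(s),s[:,2].mean(),cv2.minAreaRect(s[:,:2].astype(np.float32)))
    s=sel(.4,.7,-.26,-.05,.15,.35); print('peg',len(s),s.min(0),s.max(0))
    np.save(f'cl_{n}.npy',P)
E
python3 - <<'E'
import cv2
a=cv2.imread('pics/scene0.png');b=cv2.imread('pics/top0.png')
cv2.imwrite('pics/c1.png',cv2.resize(a[90:300,270:470],None,fx=3,fy=2.8,interpolation=cv2.INTER_CUBIC))
cv2.imwrite('pics/c2.png',cv2.resize(b[140:270,170:430],None,fx=3,fy=3,interpolation=cv2.INTER_CUBIC))
E
```

```text
scene table z -0.0008417244528615697 0.0026975136398149392
b0 167 [0.4435 0.3191 0.05  ] [0.4789 0.3526 0.0693] ((0.46037447452545166, 0.33553165197372437), 0.019095389172434807)
b1 179 [0.6366 0.2184 0.0509] [0.6702 0.2543 0.068 ] ((0.653135359287262, 0.2366436868906021), 0.018301092088222504)
lamp 500 [0.6325 0.0619 0.02  ] [0.7056 0.134  0.0601] ((0.6696912050247192, 0.09643144905567169), 0.03794839605689049)
bell 788 [0.5553 0.3244 0.0201] [0.6059 0.3856 0.1036] ((0.5777441263198853, 0.3558512330055237), 0.03165455907583237)
block 611 ((0.4687906801700592, 0.15493334829807281), (0.057428762316703796, 0.16322332620620728), 23.778505325317383)
strap 349 [0.4476 0.1451 0.0608] [0.4881 0.1686 0.2206]
128 [0.474  0.159  0.2041] [0.4476 0.1451 0.1804] [0.4881 0.1686 0.2206]
cabtop 2651 0.37726206021256425 ((0.572871744632721, -0.38462191820144653), (0.26570793986320496, 0.20372532308101654), 85.21638488769531)
peg 2753 [ 0.4823 -0.26    0.1501] [ 0.666  -0.0841  0.35  ]
top table z -0.0005659619864168963 0.0028855572948422586
b0 118 [0.4447 0.319  0.0507] [0.4741 0.3532 0.0729] ((0.459
[... 158 characters left out ...]
7136793583631516)
lamp 411 [0.63   0.0613 0.0212] [0.703  0.1321 0.0622] ((0.6659765243530273, 0.09736642241477966), 0.037330299615859985)
bell 386 [0.5416 0.3228 0.02  ] [0.6033 0.383  0.106 ] ((0.5716317892074585, 0.35220208764076233), 0.0330820269882679)
block 544 ((0.4672184884548187, 0.15524546802043915), (0.05245167389512062, 0.16167305409908295), 23.835811614990234)
strap 130 [0.4476 0.1443 0.0617] [0.4858 0.1669 0.223 ]
82 [0.4662 0.155  0.2136] [0.4476 0.1443 0.1842] [0.4851 0.1669 0.223 ]
cabtop 10018 0.378996084094414 ((0.5703336000442505, -0.3859785199165344), (0.2629726231098175, 0.2010820060968399), 85.05961608886719)
peg 1560 [ 0.4805 -0.26    0.1508] [ 0.6425 -0.0849  0.3499]
```

View pics/c1.png

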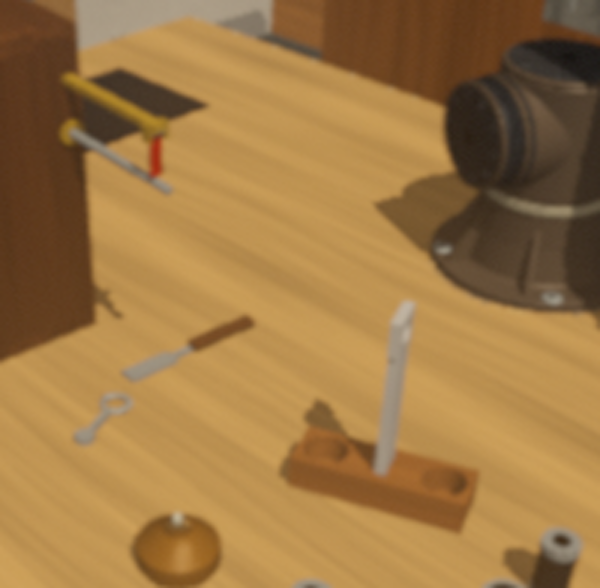

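View pics/c2.png

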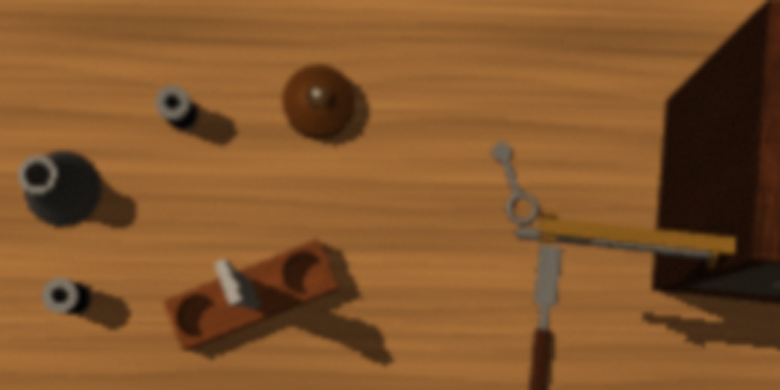

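Emit:
{"method": "play_rows", "body": {
  "hand": [1,1,1,1,1,1,1,1],
  "xyz": [
    [0.1,-0.1,0],
    [0.25,-0.23,0],
    [0.4,-0.38,0],
    [0.55,-0.52,0],
    [0.7,-0.66,0],
    [0.82,-0.77,0],
    [0.92,-0.86,0],
    [0.95,-0.9,0]
  ],
  "spin": [-0.03,-0.07,-0.11,-0.15,-0.19,-0.23,-0.26,-0.273]
}}

```text
t: 2.55
tcp_pos: [0.3756, 0.4159, 0.222]
tcp_rot: [0.0, 0.549, 0.836, 0.0]
contact_force: [-0.6, 0.1, 0.0]
opening: 0.0852
```

Run:
```python
from h import *
o=arm.get_obs();print(o)
c=arm.camera("wrist"); cv2.imwrite("pics/w1.png",c["pixels"])
import pickle;pickle.dump(c,open('w1.pkl','wb'))
```

```text
{'t': 2.55, 'joints': array([ 7.18570694e-01,  3.99054807e-01,  1.71938502e+00, -2.89484815e-04,
        1.02277065e+00,  3.09517226e-01]), 'qvel': array([-0.14078853, -0.03050841,  0.0533654 ,  0.00743814, -0.01592907,
        0.20345337]), 'effort': array([-2.00359924e-01, -5.41384220e+01, -2.51635301e+01, -1.03591180e-01,
        3.04339011e-02, -2.56899325e-02]), 'tcp_pos': array([0.37560393, 0.41594062, 0.2219994 ]), 'tcp_rot': array([1.70257898e-04, 5.48689608e-01, 8.36026113e-01, 1.50979426e-04]), 'contact_force': array([-0.63792417,  0.11546321,  0.00713373]), 'torque': array([-0.0257639 ,  0.01516205, -0.04744508]), 'opening': 0.08515500828182897}
```

View pics/w1.png

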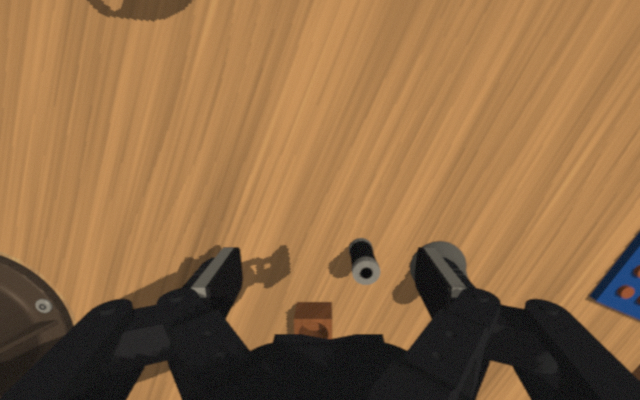

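Run:
```python
from h import *
np.set_printoptions(precision=4,suppress=True)
c=arm.camera("wrist")
print(atz(c,[[366,270]],.066))
P,px=cloud(c)
m=(abs(P[:,0]-.46)<.03)&(abs(P[:,1]-.336)<.03)&(P[:,2]>.055)&(P[:,2]<.08);s=P[m]
print(len(s),s.min(0),s.max(0),np.median(s[:,2]),cv2.minEnclosingCircle(s[:,:2].astype(np.float32)))
t=arm.camera("top")
print(proj(t,[.46,.336,.066]), tri([(c,[366,270]),(t,[193-.5,238.5])]))
o=arm.place_of("barrel0","wrist");print(o[:2], [atz(c,d['pixel'],0) for d in o])
```

```text
[[0.4584 0.3362 0.066 ]]
651 [0.4433 0.318  0.055 ] [0.4768 0.3517 0.0692] 0.0659305252980924 ((0.45994511246681213, 0.3347392678260803), 0.017214495688676834)
[[189.1046 237.6687]] (array([0.4605, 0.33  , 0.0542]), [1.8332355119276371, 0.765835119065562])
[{'pixel': [361.1, 245.4], 'confidence': 0.56}] [array([[0.4592, 0.3375, 0.    ]])]
```

Emit:
{"method": "play_rows", "body": {
  "hand": [0.75,0.75,0.75,0.75,0.75,0.75,0.75,0.75,0.75,0.75,0.75,0.3,0,0,0,0],
  "xyz": [
    [0.12,-0.11,0],
    [0.25,-0.24,0],
    [0.36,-0.35,0],
    [0.42,-0.4,-0.05],
    [0.42,-0.402,-0.2],
    [0.42,-0.402,-0.4],
    [0.42,-0.402,-0.58],
    [0.42,-0.402,-0.73],
    [0.42,-0.402,-0.82],
    [0.42,-0.402,-0.84],
    [0.42,-0.402,-0.84],
    [0.42,-0.402,-0.84],
    [0.42,-0.402,-0.84],
    [0.42,-0.402,-0.84],
    [0.42,-0.402,-0.84],
    [0.42,-0.402,-0.84]
  ],
  "spin": [0,0,0,0,0,0,0,0,0,0,0,0,0,0,0,0],
  "squeeze": 40
}}

```text
t: 4.35
tcp_pos: [0.4594, 0.3386, 0.057]
tcp_rot: [0.001, 0.546, 0.838, 0.003]
contact_force: [-4.7, -0.2, 16.9]
opening: 0.0002
```

Run:
```python
from h import *
np.set_printoptions(precision=4,suppress=True)
o=arm.get_obs();print(o['tcp_pos'],o['tcp_rot'],o['opening'],rot(o['tcp_rot'])[:,1])
for n in("wrist","scene"):
    c=arm.camera(n); cv2.imwrite(f"pics/{n}2.png",c["pixels"])
```

```text
[0.4594 0.3386 0.057 ] [0.0015 0.5457 0.838  0.0032] 0.00023644660871610158 [0.9146 0.4043 0.0071]
```

View pics/wrist2.png

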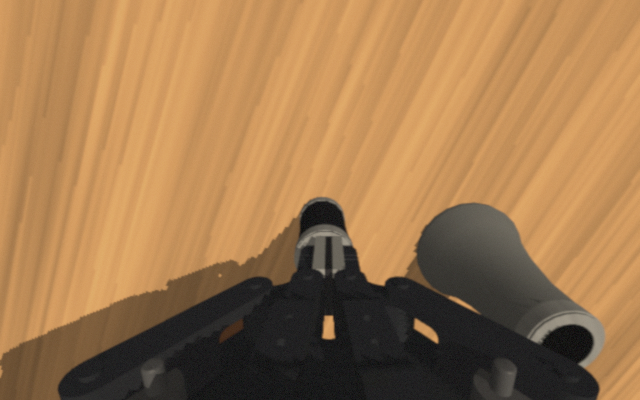

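View pics/scene2.png

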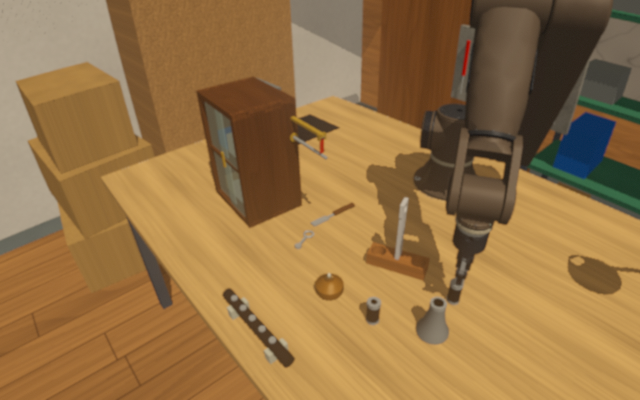

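Run:
```python
from h import *
np.set_printoptions(precision=4,suppress=True)
c=arm.camera("wrist")
im=c['pixels'][180:400,200:450]; cv2.imwrite("pics/w2z.png",cv2.resize(im,None,fx=3,fy=2.7,interpolation=cv2.INTER_CUBIC))
for p in [(322,203),(322,215),(325,235),(310,240),(322,255),(330,265),(330,325),(345,240)]:
    print(p,dep(c,p)[0])
s=arm.camera("scene"); cv2.imwrite("pics/s2z.png",cv2.resize(s['pixels'][180:360,380:520],None,fx=4,fy=3.3,interpolation=cv2.INTER_CUBIC))
t=arm.camera("top"); cv2.imwrite("pics/t2z.png",cv2.resize(t['pixels'][140:280,150:300],None,fx=4,fy=4,interpolation=cv2.INTER_CUBIC))
```

```text
(322, 203) [0.45   0.347  0.0157]
(322, 215) [0.4506 0.3464 0.0389]
(325, 235) [0.4532 0.3456 0.066 ]
(310, 240) [0.4471 0.3396 0.0658]
(322, 255) [0.4513 0.347  0.0933]
(330, 265) [0.4546 0.3481 0.1016]
(330, 325) [0.5008 0.2465 0.0007]
(345, 240) [0.4643 0.3469 0.0651]
```

View pics/w2z.png

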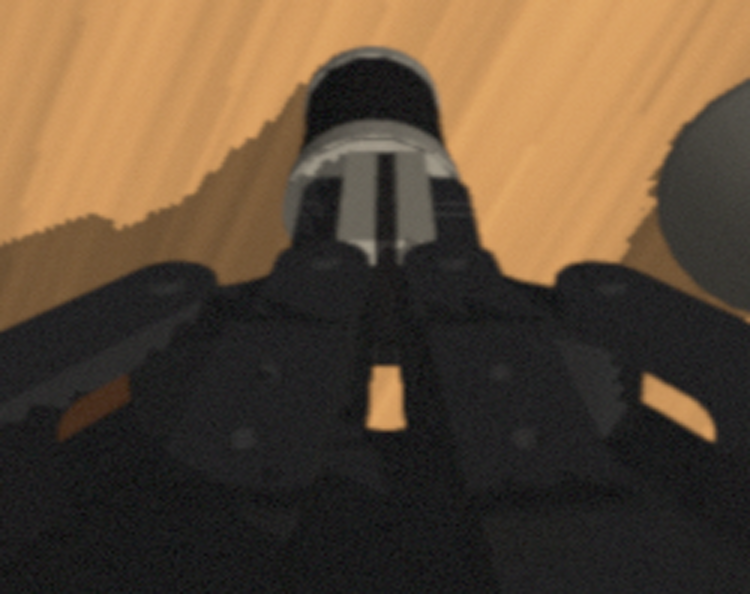

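View pics/s2z.png

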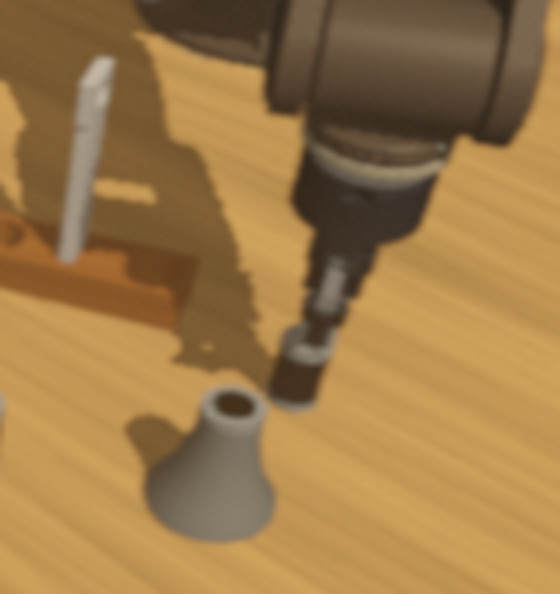

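Run:
```python
from h import *
np.set_printoptions(precision=4,suppress=True)
print(arm.tips_ahead)
o=arm.get_obs();c=arm.camera("wrist")
T=rot(o['tcp_rot'])
print('cam in tool',(c['eye']-o['tcp_pos'])@T, o['tcp_pos'])
for r in range(196,275,3):
    print(r,[tuple(np.round((dep(c,(x,r))[0]-o['tcp_pos'])@T*1000).astype(int)) +(round(dep(c,(x,r))[0][2]*1000),) for x in (302,318,332,344)])
t=arm.camera("top")
```

```text
0.019
cam in tool [ 0.0696  0.0001 -0.1528] [0.4582 0.3383 0.0567]
196 [(np.int64(12), np.int64(-19), np.int64(56), 1), (np.int64(13), np.int64(-8), np.int64(54), 2), (np.int64(12), np.int64(3), np.int64(56), 1), (np.int64(12), np.int64(12), np.int64(56), 1)]
199 [(np.int64(10), np.int64(-19), np.int64(55), 2), (np.int64(12), np.int64(-7), np.int64(47), 9), (np.int64(11), np.int64(3), np.int64(52), 5), (np.int64(10), np.int64(12), np.int64(56), 0)]
202 [(np.int64(8), np.int64(-19), np.int64(55), 1), (np.int64(11), np.int64(-7), np.int64(44), 13), (np.int64(10), np.int64(3), np.int64(47), 10), (np.int64(8), np.int64(12), np.int64(56), 1)]
205 [(np.int64(5), np.int64(-20), np.int64(56), 1), (np.int64(11), np.int64(-7), np.int64(38), 19), (np.int64(10), np.int64(3), np.int64(40), 17), (np.int64(6), np.int64(12), np.int64(55), 2)]
208 [(np.int64(3), np.int64(-20), np.int64(56), 0), (np.int64(11), np.int64(-7), np.int64(31), 26), (np.int64(10), np.int64(3), np.int64(35), 22), (np.int64(3), np.int64(12), np.int64(55), 1)]
211 [(np.int64(1), np.int64(-20), np.int64(56), 1), (np.int64(10), n
[... 3567 characters left out ...]
nt64(10), np.int64(2), np.int64(-45), 101), (np.int64(11), np.int64(6), np.int64(-45), 102)]
268 [(np.int64(7), np.int64(-11), np.int64(-40), 97), (np.int64(11), np.int64(-4), np.int64(-48), 104), (np.int64(11), np.int64(2), np.int64(-47), 104), (np.int64(10), np.int64(6), np.int64(-47), 104)]
271 [(np.int64(13), np.int64(-10), np.int64(-54), 111), (np.int64(11), np.int64(-4), np.int64(-51), 108), (np.int64(9), np.int64(2), np.int64(-48), 104), (np.int64(13), np.int64(6), np.int64(-54), 111)]
274 [(np.int64(13), np.int64(-10), np.int64(-56), 113), (np.int64(11), np.int64(-4), np.int64(-53), 110), (np.int64(8), np.int64(2), np.int64(-48), 104), (np.int64(13), np.int64(6), np.int64(-55), 112)]
```

View pics/t2z.png

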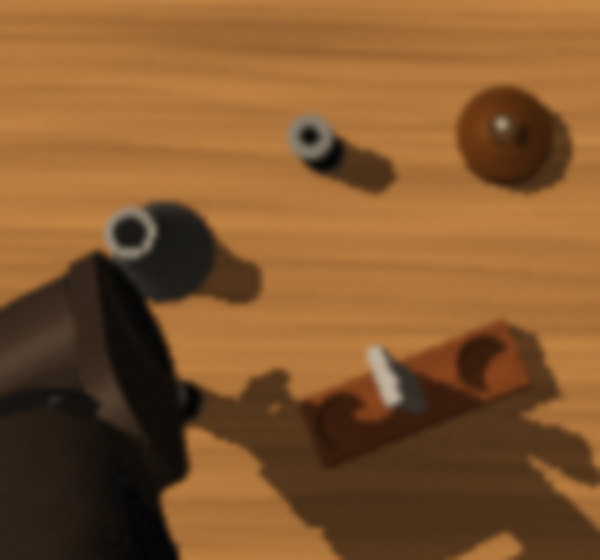

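Run:
```python
from h import *
import pickle
np.set_printoptions(precision=4,suppress=True)
c=pickle.load(open('w1.pkl','rb'))
# tool pose at w1
T=rot([1.7e-4,.54869,.836026,1.5e-4]);p=np.array([.37560,.41594,.222])
P,px=cloud(c); q=(P-p)@T
m=(abs(q[:,1])<.06)&(abs(q[:,0])<.05)&(q[:,2]<.06)&(q[:,2]>-.06)
q=q[m];px=px[m]
for lo in np.arange(-.03,.05,.005):
    s=q[(q[:,2]>lo)&(q[:,2]<=lo+.005)]
    if len(s): print(round(lo,3),len(s),s.min(0),s.max(0))
```

```text
-0.03 380 [-0.0119 -0.0534 -0.03  ] [ 0.011   0.0533 -0.025 ]
-0.025 61 [-0.0087 -0.043  -0.025 ] [ 0.0084  0.0432 -0.0228]
```

Emit:
{"method": "play_rows", "body": {
  "hand": [0,0.75,0.75,0.75,0.75],
  "xyz": [
    [0,0,0.1],
    [0,0,0.25],
    [0,0,0.3],
    [0,0,0.3],
    [0,0,0.3]
  ],
  "spin": [0,0,0,0,0]
}}

```text
t: 5.2
tcp_pos: [0.458, 0.3381, 0.1163]
tcp_rot: [0.001, 0.546, 0.838, 0.002]
contact_force: [-0.0, -0.8, -0.0]
opening: 0.0579
```

Run:
```python
from h import *
np.set_printoptions(precision=4,suppress=True)
o=arm.get_obs();print(o['tcp_pos'],o['tcp_rot'],o['opening'],o['contact_force'])
c=arm.camera("wrist"); cv2.imwrite("pics/w3.png",c["pixels"])
P,px=cloud(c)
m=(abs(P[:,0]-.46)<.03)&(abs(P[:,1]-.336)<.03)&(P[:,2]>.055)&(P[:,2]<.071);s=P[m]
print(len(s),s.min(0),s.max(0),np.median(s[:,2]),cv2.minEnclosingCircle(s[:,:2].astype(np.float32)))
T=rot(o['tcp_rot']);q=(P-o['tcp_pos'])@T
m=(abs(q[:,1])<.06)&(abs(q[:,0])<.05)&(q[:,2]<.02)&(q[:,2]>-.06);q=q[m]
for lo in np.arange(-.04,.02,.005):
    s=q[(q[:,2]>lo)&(q[:,2]<=lo+.005)]
    if len(s): print(round(lo,3),len(s),s.min(0),s.max(0))
```

```text
[0.458  0.3381 0.1163] [0.0007 0.5457 0.8379 0.002 ] 0.057876424028711945 [-0.0297 -0.8049 -0.0477]
1614 [0.4406 0.3165 0.0551] [0.4737 0.3498 0.0689] 0.06596368988628332 ((0.4573783278465271, 0.33286750316619873), 0.017114432528614998)
-0.04 537 [-0.0114 -0.0425 -0.04  ] [ 0.0112  0.0428 -0.035 ]
-0.035 470 [-0.0117 -0.0427 -0.035 ] [ 0.0112  0.0429 -0.03  ]
-0.03 426 [-0.0119 -0.0422 -0.03  ] [ 0.0112  0.0426 -0.025 ]
-0.025 334 [-0.0115 -0.0417 -0.0249] [ 0.011   0.0427 -0.02  ]
-0.02 171 [-0.0115 -0.0353 -0.02  ] [ 0.0106  0.0356 -0.015 ]
-0.015 10 [-0.0075 -0.0292 -0.015 ] [ 0.004   0.0295 -0.014 ]
```

View pics/w3.png

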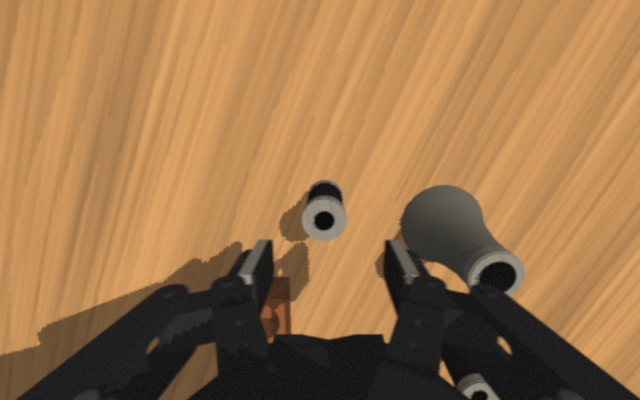

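Emit:
{"method": "play_rows", "body": {
  "hand": [0.75,0.75,0.75,0.75,0.75,0.75,0.3,0.1,0,0,0,0],
  "xyz": [
    [-0.003,-0.026,0],
    [-0.003,-0.026,-0.1],
    [-0.003,-0.026,-0.25],
    [-0.003,-0.026,-0.38],
    [-0.003,-0.026,-0.437],
    [-0.003,-0.026,-0.437],
    [-0.003,-0.026,-0.437],
    [-0.003,-0.026,-0.437],
    [-0.003,-0.026,-0.437],
    [-0.003,-0.026,-0.437],
    [-0.003,-0.026,-0.437],
    [-0.003,-0.026,-0.437]
  ],
  "spin": [0,0,0,0,0,0,0,0,0,0,0,0],
  "squeeze": 40
}}

```text
t: 6.45
tcp_pos: [0.4577, 0.3331, 0.0296]
tcp_rot: [0.001, 0.546, 0.838, 0.002]
contact_force: [-1.2, -1.3, 6.1]
opening: 0.0317
```

Run:
```python
from h import *
np.set_printoptions(precision=4,suppress=True)
o=arm.get_obs();print(o['tcp_pos'],o['tcp_rot'],o['opening'],o['contact_force'])
c=arm.camera("wrist"); cv2.imwrite("pics/w4.png",c["pixels"])
```

```text
[0.4577 0.3331 0.0296] [0.0009 0.5457 0.838  0.0024] 0.03172617721509569 [-1.1893 -1.2834  6.1214]
```

View pics/w4.png

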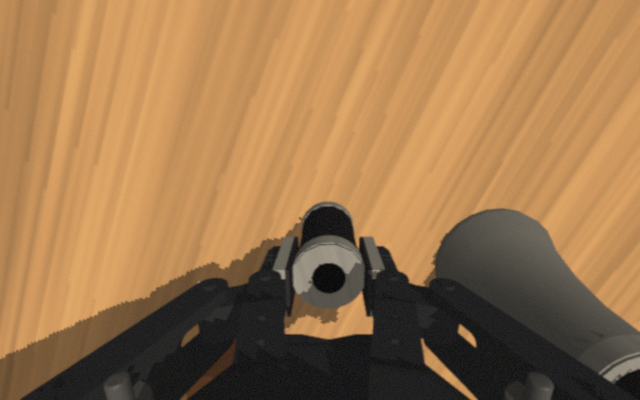

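Run:
```python
from h import *
np.set_printoptions(precision=4,suppress=True)
yaw=np.deg2rad(23.8);ctr=np.array([.468,.155])
X=np.array([np.cos(yaw),np.sin(yaw)]);Y=np.array([-X[1],X[0]])
th=np.linspace(0,2*np.pi,40)
for n,(x0,y0,w,h) in dict(top=(200,190,120,90),scene=(340,190,120,100)).items():
    c=arm.camera(n); im=cv2.resize(c['pixels'],None,fx=6,fy=6,interpolation=cv2.INTER_CUBIC)
    def dr(P,col):
        p=((proj(c,P)+.5)*6).astype(int); cv2.polylines(im,[p.reshape(-1,1,2)],False,col,1)
    for s in(-1,1):
        q=ctr+s*.056*Y; print(s,q)
        dr(np.array([[*(q+.0205*(np.cos(a)*X+np.sin(a)*Y)),.038] for a in th]),(0,255,0))
    for z in(0,.038): dr(np.array([[*(ctr+a*.026*X+b*.082*Y),z] for a,b in((1,1),(1,-1),(-1,-1),(-1,1),(1,1))]),(255,255,0))
    dr(np.array([[*(ctr+a*.019*X),.2+b*.019] for a,b in((1,1),(1,-1),(-1,-1),(-1,1),(1,1))]),(255,0,255))
    dr(np.array([[*(ctr+.005*Y+.0115*np.cos(a)*X),.2+.0115*np.sin(a)] for a in th]),(0,255,255))
    cv2.imwrite(f"pics/ov_{n}.png",im[y0*6:(y0+h)*6,x0*6:(x0+w)*6])
```

```text
-1 [0.4906 0.1038]
1 [0.4454 0.2062]
-1 [0.4906 0.1038]
1 [0.4454 0.2062]
```

View pics/ov_top.png

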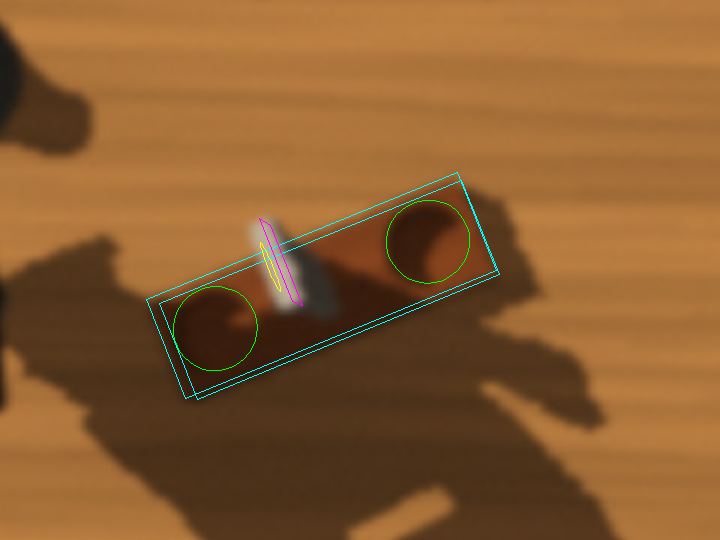

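View pics/ov_scene.png

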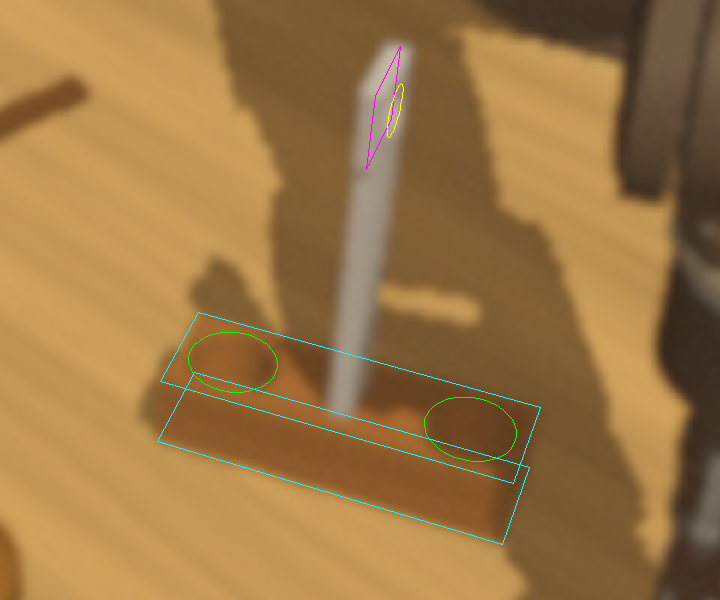

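Emit:
{"method": "play_rows", "body": {
  "hand": [0,0,0,0,0,0,0,0,0,0,0],
  "xyz": [
    [0,0,0.1],
    [0,0,0.25],
    [0,-0.1,0.32],
    [-0.01,-0.22,0.32],
    [-0.03,-0.36,0.32],
    [-0.05,-0.5,0.32],
    [-0.06,-0.6,0.32],
    [-0.0615,-0.6345,0.3],
    [-0.0615,-0.6345,0.26],
    [-0.0615,-0.6345,0.25],
    [-0.0615,-0.6345,0.25]
  ],
  "spin": [0,0,0,0,0,0,0,0,0,0,0]
}}

```text
t: 7.7
tcp_pos: [0.4453, 0.2069, 0.079]
tcp_rot: [0.001, 0.545, 0.838, 0.002]
contact_force: [0.4, 0.6, -0.3]
opening: 0.0314
```

Run:
```python
from h import *
np.set_printoptions(precision=4,suppress=True)
o=arm.get_obs();print(o['tcp_pos'],o['tcp_rot'],o['opening'],o['contact_force'])
c=arm.camera("wrist"); cv2.imwrite("pics/w5.png",c["pixels"])
P,px=cloud(c)
z=o['tcp_pos'][2]-.0296+.066; p=o['tcp_pos']
m=(abs(P[:,0]-p[0])<.03)&(abs(P[:,1]-p[1])<.03)&(abs(P[:,2]-z)<.004);s=P[m];print(len(s),z,np.median(s[:,2]),cv2.minEnclosingCircle(s[:,:2].astype(np.float32)))
s=arm.camera("scene"); cv2.imwrite("pics/s5.png",cv2.resize(s['pixels'][150:350,330:530],None,fx=3,fy=3,interpolation=cv2.INTER_CUBIC))
```

```text
[0.4453 0.2069 0.079 ] [0.0006 0.5454 0.8382 0.0021] 0.031403907424263584 [ 0.3696  0.5661 -0.3457]
4663 0.11543484793584102 0.11540514807255409 ((0.4428236186504364, 0.2123558223247528), 0.02967914566397667)
```

View pics/w5.png

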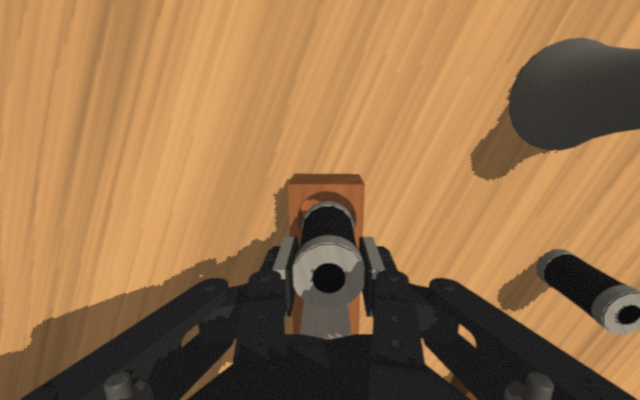

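View pics/s5.png

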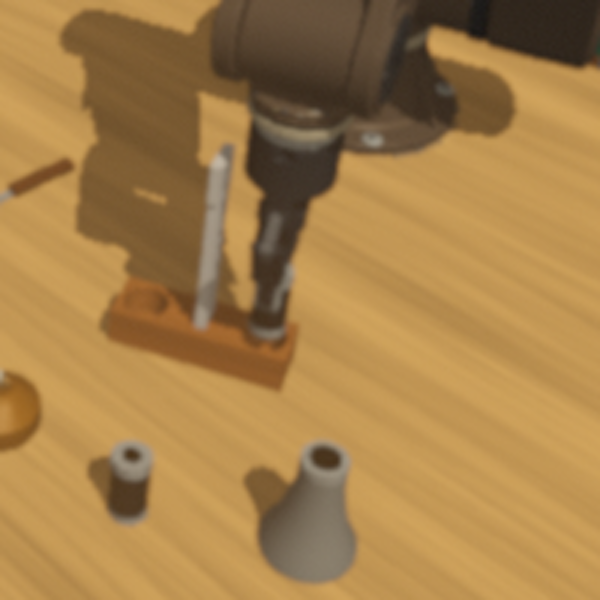

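Run:
```python
from h import *
o=arm.get_obs();c=arm.camera("wrist");im=cv2.resize(c['pixels'],None,fx=5,fy=5,interpolation=cv2.INTER_CUBIC)
yaw=np.deg2rad(23.8);ctr=np.array([.468,.155]);X=np.array([np.cos(yaw),np.sin(yaw)]);Y=np.array([-X[1],X[0]]);th=np.linspace(0,2*np.pi,60)
def dr(P,col):
    p=((proj(c,P)+.5)*5).astype(int); cv2.polylines(im,[p.reshape(-1,1,2)],False,col,1)
q=ctr+.056*Y;circ=lambda q,r,z:np.array([[*(q+r*(np.cos(a)*X+np.sin(a)*Y)),z] for a in th])
dr(circ(q,.0205,.038),(0,255,0))
dr(np.array([[*(ctr+a*.026*X+b*.082*Y),.038] for a,b in((1,1),(1,-1),(-1,-1),(-1,1),(1,1))]),(255,255,0))
p=o['tcp_pos'][:2];dr(circ(p,.0165,.0494),(0,0,255));dr(circ(p,.0165,.1154),(0,0,255))
cv2.imwrite("pics/w5o.png",im[165*5:320*5,250*5:400*5])
```

```text
(no output)
```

View pics/w5o.png

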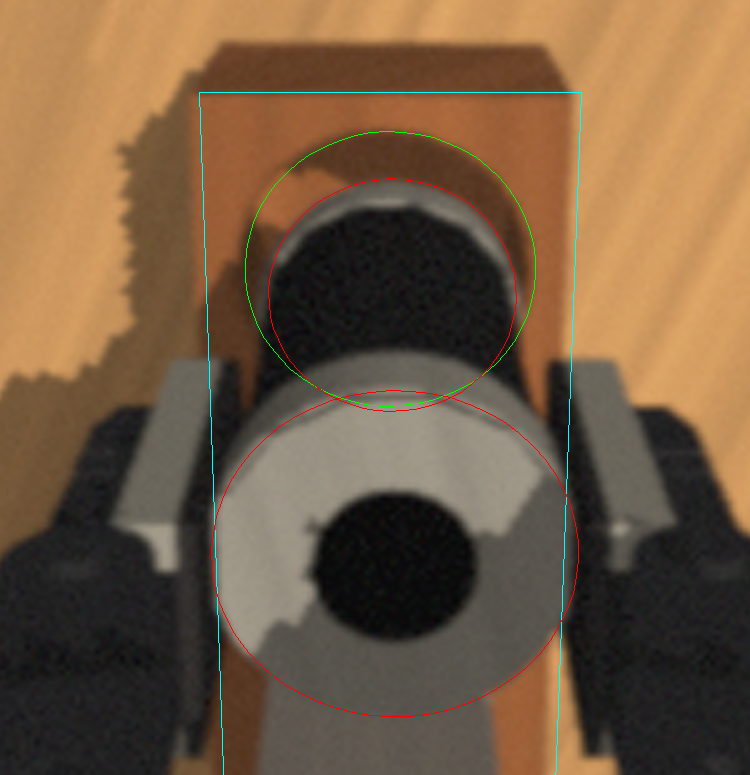

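Emit:
{"method": "play_rows", "body": {
  "hand": [0,0,0,0,0,0],
  "xyz": [
    [-0.004,-0.006,-0.04],
    [-0.004,-0.006,-0.1],
    [-0.004,-0.006,-0.16],
    [-0.004,-0.006,-0.205],
    [-0.004,-0.006,-0.215],
    [-0.004,-0.006,-0.215]
  ],
  "spin": [0,0,0,0,0,0]
}}

```text
t: 8.45
tcp_pos: [0.4444, 0.2055, 0.036]
tcp_rot: [0.001, 0.545, 0.838, 0.002]
contact_force: [-0.1, -0.2, -0.1]
opening: 0.0319
```

Emit:
{"method": "play_rows", "body": {
  "hand": [0.6,0.6,0.6,0.6,0.6,0.6,0.6,0.6,0.6,0.6,0.6,0.6,0.6],
  "xyz": [
    [0,0,0],
    [0,0,0],
    [0,0,0],
    [0,0,0.1],
    [0,0,0.25],
    [0,0,0.45],
    [0,0,0.6],
    [0.1,0.08,0.62],
    [0.3,0.12,0.62],
    [0.5,0.15,0.62],
    [0.7,0.15,0.62],
    [0.85,0.15,0.62],
    [0.9,0.15,0.62]
  ],
  "spin": [0,0,0,0,0,0,0,0,0,0,0,0,0]
}}

```text
t: 9.75
tcp_pos: [0.6267, 0.2351, 0.1597]
tcp_rot: [0.001, 0.546, 0.838, 0.002]
contact_force: [-0.6, -0.9, -0.7]
opening: 0.0514
```

Run:
```python
from h import *
np.set_printoptions(precision=4,suppress=True)
o=arm.get_obs();print(o['tcp_pos'],o['tcp_rot'],o['opening'],o['contact_force'])
c=arm.camera("wrist"); cv2.imwrite("pics/w6.png",c["pixels"])
P,px=cloud(c)
for cc in [c]+[arm.camera(n) for n in("scene",)]:
    P,px=cloud(cc)
    m=(abs(P[:,0]-.652)<.03)&(abs(P[:,1]-.236)<.03)&(P[:,2]>.055)&(P[:,2]<.072);s=P[m];print(len(s),np.median(s[:,2]) if len(s) else 0,cv2.minEnclosingCircle(s[:,:2].astype(np.float32)))
    cv2.imwrite("pics/x6.png",cc["pixels"])
```

```text
[0.6267 0.2351 0.1597] [0.0009 0.5458 0.8379 0.0023] 0.05138924894488137 [-0.6232 -0.9285 -0.7251]
1132 0.06599866728671222 ((0.6513576507568359, 0.2352689504623413), 0.01709754765033722)
166 0.06441573447700438 ((0.6534491777420044, 0.2364794909954071), 0.01810522750020027)
```

View pics/w6.png

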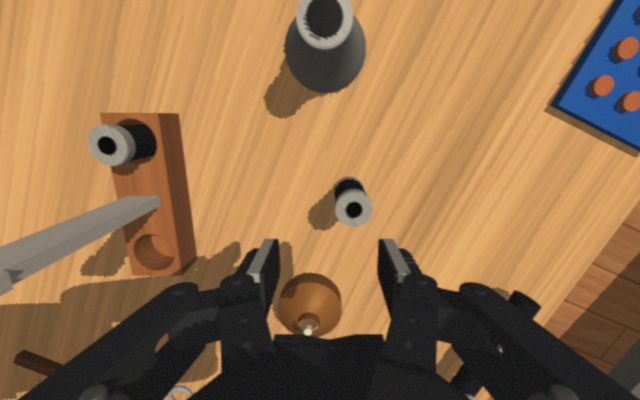

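View pics/x6.png

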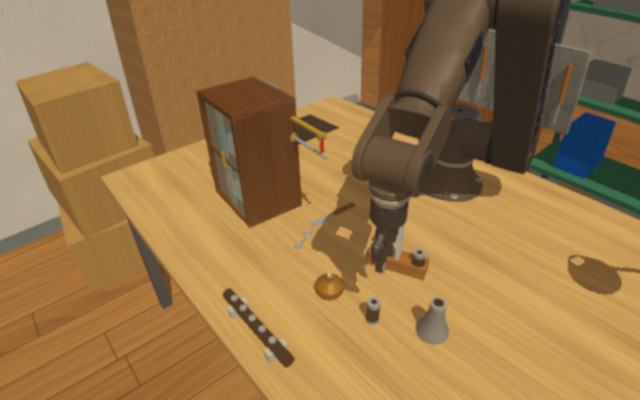

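Emit:
{"method": "play_rows", "body": {
  "hand": [0.65,0.65,0.65,0.65,0.65,0.65,0.65,0.3,0.1,0,0,0,0],
  "xyz": [
    [0.08,0.001,0],
    [0.123,0.001,-0.05],
    [0.123,0.001,-0.2],
    [0.123,0.001,-0.4],
    [0.123,0.001,-0.57],
    [0.123,0.001,-0.65],
    [0.123,0.001,-0.653],
    [0.123,0.001,-0.653],
    [0.123,0.001,-0.653],
    [0.123,0.001,-0.653],
    [0.123,0.001,-0.653],
    [0.123,0.001,-0.653],
    [0.123,0.001,-0.653]
  ],
  "spin": [0,0,0,0,0,0,0,0,0,0,0,0,0]
}}

```text
t: 11.15
tcp_pos: [0.6503, 0.2357, 0.0308]
tcp_rot: [0.001, 0.546, 0.838, 0.003]
contact_force: [-1.2, -0.3, 7.1]
opening: 0.0316
```

Emit:
{"method": "play_rows", "body": {
  "hand": [0,0,0,0,0,0,0,0,0,0,0,0,0,0],
  "xyz": [
    [0,0,0.12],
    [0,0,0.3],
    [-0.02,-0.04,0.46],
    [-0.1,-0.18,0.5],
    [-0.2,-0.36,0.5],
    [-0.32,-0.54,0.5],
    [-0.44,-0.68,0.5],
    [-0.58,-0.74,0.48],
    [-0.7,-0.71,0.45],
    [-0.78,-0.67,0.4],
    [-0.802,-0.661,0.32],
    [-0.802,-0.661,0.26],
    [-0.802,-0.661,0.25],
    [-0.802,-0.661,0.25]
  ],
  "spin": [0,0,0,0,0,0,0,0,0,0,0,0,0,0]
}}

```text
t: 12.55
tcp_pos: [0.4904, 0.1033, 0.0807]
tcp_rot: [0.001, 0.546, 0.838, 0.003]
contact_force: [0.0, -0.7, -1.2]
opening: 0.0319
```

Run:
```python
from h import *
np.set_printoptions(precision=4,suppress=True)
o=arm.get_obs();print(o['tcp_pos'],o['tcp_rot'],o['opening'],o['contact_force'])
yaw=np.deg2rad(23.8);ctr=np.array([.468,.155]);X=np.array([np.cos(yaw),np.sin(yaw)]);Y=np.array([-X[1],X[0]]);th=np.linspace(0,2*np.pi,60)
circ=lambda q,r,z:np.array([[*(q+r*(np.cos(a)*X+np.sin(a)*Y)),z] for a in th])
for n,(x0,y0,w,h) in dict(scene=(340,190,120,100),wrist=(250,150,160,120)).items():
    c=arm.camera(n);im=cv2.resize(c['pixels'],None,fx=5,fy=5,interpolation=cv2.INTER_CUBIC)
    def dr(P,col):
        p=((proj(c,P)+.5)*5).astype(int); cv2.polylines(im,[p.reshape(-1,1,2)],False,col,1)
    q=ctr-.056*Y
    dr(circ(q,.0205,.038),(0,255,0))
    dr(np.array([[*(ctr+a*.026*X+b*.082*Y),.038] for a,b in((1,1),(1,-1),(-1,-1),(-1,1),(1,1))]),(255,255,0))
    p=o['tcp_pos'][:2];zb=o['tcp_pos'][2]-.0308;dr(circ(p,.0165,zb),(0,0,255));dr(circ(p,.0165,zb+.066),(0,0,255))
    cv2.imwrite(f"pics/{n}7.png",im[y0*5:(y0+h)*5,x0*5:(x0+w)*5])
```

```text
[0.4904 0.1033 0.0807] [0.0013 0.5457 0.8379 0.0029] 0.031916760909780226 [ 0.0385 -0.6641 -1.2033]
```

View pics/scene7.png

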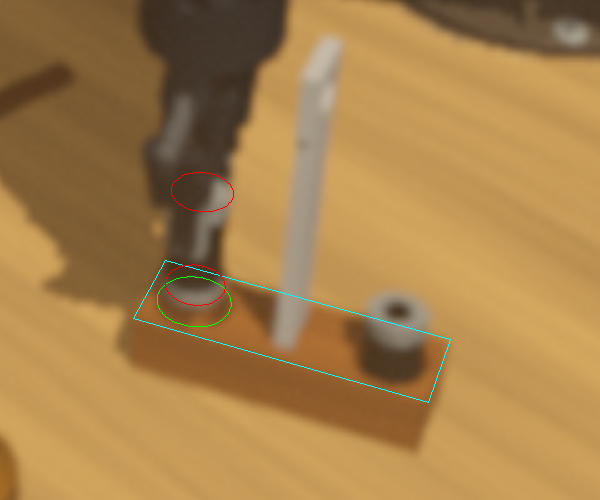

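View pics/wrist7.png

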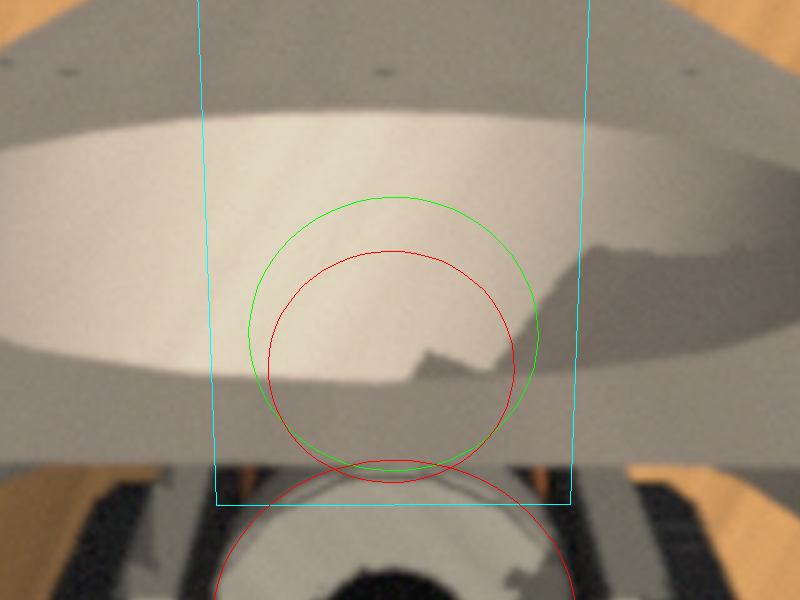

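Emit:
{"method": "play_rows", "body": {
  "hand": [0,0,0,0,0,0],
  "xyz": [
    [-0.002,0,-0.04],
    [-0.002,0,-0.1],
    [-0.002,0,-0.16],
    [-0.002,0,-0.205],
    [-0.002,0,-0.217],
    [-0.002,0,-0.217]
  ],
  "spin": [0,0,0,0,0,0]
}}

```text
t: 13.25
tcp_pos: [0.4899, 0.1033, 0.0371]
tcp_rot: [0.001, 0.546, 0.838, 0.003]
contact_force: [0.6, -0.8, -0.3]
opening: 0.0318
```

Emit:
{"method": "play_rows", "body": {
  "hand": [0.6,0.6,0.6,0.6,0.6,0.6,0.6,0.6,0.6,0.6,0.6],
  "xyz": [
    [0,0,0],
    [0,0,0],
    [0,0,0],
    [0,0,0.1],
    [0,0,0.25],
    [0,0,0.45],
    [0,0,0.65],
    [0,0,0.85],
    [0,0,0.97],
    [0,0,1],
    [0,0,1]
  ],
  "spin": [0,0,0,0,0,0,0,0,0,0,0]
}}

```text
t: 14.35
tcp_pos: [0.4899, 0.1034, 0.2376]
tcp_rot: [0.002, 0.546, 0.838, 0.003]
contact_force: [-0.0, 0.6, 1.2]
opening: 0.0506
```

Run:
```python
from h import *
np.set_printoptions(precision=4,suppress=True)
o=arm.get_obs();print(o['tcp_pos'],o['tcp_rot'],o['opening'],o['contact_force'],o['joints'])
for n in("scene","top"):
    c=arm.camera(n);cv2.imwrite(f"pics/{n}8.png",c['pixels'])
    P,px=cloud(c)
    for b in((.4454,.2062),(.4906,.1038)):
        m=(abs(P[:,0]-b[0])<.025)&(abs(P[:,1]-b[1])<.025)&(P[:,2]>.06)&(P[:,2]<.08);s=P[m]
        if len(s):print(n,len(s),np.median(s[:,2]),s[:,2].max(),cv2.minEnclosingCircle(s[:,:2].astype(np.float32)))
    m=(abs(P[:,0]-.468)<.1)&(abs(P[:,1]-.155)<.1)&(P[:,2]>.034)&(P[:,2]<.043);s=P[m];print(cv2.minAreaRect(s[:,:2].astype(np.float32)))
```

```text
[0.4899 0.1034 0.2376] [0.0018 0.5457 0.8379 0.0033] 0.050594192498222765 [-0.0182  0.6469  1.2399] [ 0.0743  0.2941  1.8407  0.0036  1.     -0.3438]
scene 117 0.07032380283298345 0.07666022302696573 ((0.44646701216697693, 0.20607396960258484), 0.01783113367855549)
scene 109 0.06886145030326118 0.07296864694056948 ((0.4927026033401489, 0.10446938127279282), 0.018801582977175713)
((0.46911847591400146, 0.15474584698677063), (0.055832184851169586, 0.1640401929616928), 24.54305076599121)
((0.4692424237728119, 0.14949263632297516), (0.005432764533907175, 0.12287358194589615), 2.7784488201141357)
```

View pics/scene8.png

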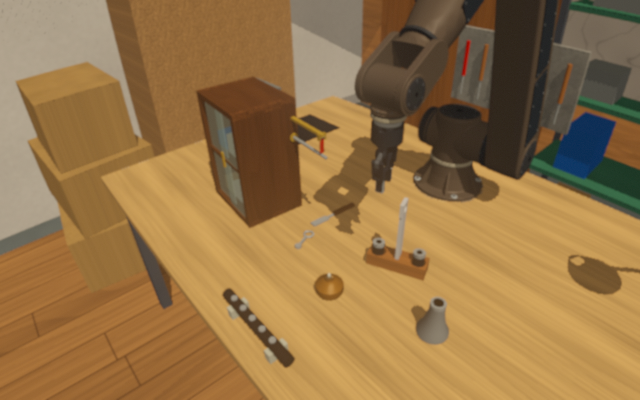

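Emit:
{"method": "play_rows", "body": {
  "hand": [0.6,0.6,0.6,0.6,0.6,0.6],
  "xyz": [
    [0.1,0,0.1],
    [0.3,0,0.2],
    [0.5,0,0.3],
    [0.72,0,0.3],
    [0.9,0,0.3],
    [1,0,0.3]
  ],
  "spin": [0,0,0,0,0,0]
}}

```text
t: 15.05
tcp_pos: [0.6913, 0.1031, 0.2928]
tcp_rot: [-0.001, 0.546, 0.838, 0.001]
contact_force: [-1.1, -0.1, 0.1]
opening: 0.051
```

Emit:
{"method": "play_rows", "body": {
  "hand": [0.6,0.6,0.6,0.6,0.6,0.6],
  "xyz": [
    [0.2,0,0],
    [0.4,0,0],
    [0.6,0,0],
    [0.8,0,0],
    [0.95,0,0],
    [1,0,0]
  ],
  "spin": [0,0,0,0,0,0]
}}

```text
t: 15.65
tcp_pos: [0.8931, 0.1026, 0.2871]
tcp_rot: [-0.003, 0.546, 0.838, -0.0]
contact_force: [-0.4, 0.0, -0.2]
opening: 0.051
```

Emit:
{"method": "play_rows", "body": {
  "hand": [0.6,0.6,0.6,0.6,0.6],
  "xyz": [
    [0.2,0,0],
    [0.4,0,0],
    [0.5,0,0],
    [0.5,0,0],
    [0.5,0,0]
  ],
  "spin": [0,0,0,0,0]
}}

```text
t: 16.15
tcp_pos: [0.9435, 0.0975, 0.2705]
tcp_rot: [0.011, 0.546, 0.838, 0.011]
contact_force: [-0.6, 0.2, 1.0]
opening: 0.0512
```

Run:
```python
from h import *
np.set_printoptions(precision=4,suppress=True)
o=arm.get_obs();print(o['tcp_pos'],rot(o['tcp_rot']),o['joints'])
```

```text
[0.9435 0.0975 0.2705] [[-0.4033  0.9146  0.03  ]
 [ 0.9151  0.4033  0.0062]
 [-0.0064  0.0299 -0.9995]] [ 0.032   1.162   0.0474  0.0055  1.9021 -0.3813]
```

Emit:
{"method": "play_rows", "body": {
  "hand": [0.45,0.45,0.45,0.45,0.45,0.45,0.45],
  "xyz": [
    [-0.2,0,0],
    [-0.45,0,0.05],
    [-0.7,0,0.15],
    [-0.9,0,0.25],
    [-1,0,0.3],
    [-1,0,0.3],
    [-1,0,0.3]
  ],
  "spin": [0,0,0,0,0,0,0]
}}

```text
t: 16.85
tcp_pos: [0.7412, 0.0983, 0.3401]
tcp_rot: [0.016, 0.546, 0.838, 0.015]
contact_force: [0.3, -0.3, -0.1]
opening: 0.0382
```

Run:
```python
from h import *
np.set_printoptions(precision=4,suppress=True)
o=arm.get_obs();print(o['tcp_pos'],rot(o['tcp_rot']),o['joints'],o['opening'])
c=arm.camera("wrist");cv2.imwrite("pics/w9.png",c['pixels'])
P,px=cloud(c);q=(P-o['tcp_pos'])@rot(o['tcp_rot'])
m=(q[:,2]<.0)&(q[:,2]>-.14);q=q[m]
for lo in np.arange(-.11,-.005,.005):
    s=q[(q[:,2]>lo)&(q[:,2]<=lo+.005)]
    a=s[s[:,1]<0];b=s[s[:,1]>0]
    if len(a) and len(b): print(round(lo,3),len(s),'y gap',a[:,1].max(),b[:,1].min(),'outer',s[:,1].min(),s[:,1].max(),'x',s[:,0].min(),s[:,0].max())
```

```text
[0.7412 0.0983 0.3401] [[-0.404   0.9137  0.043 ]
 [ 0.9147  0.4041  0.0069]
 [-0.0111  0.0421 -0.9991]] [ 0.0418  0.5924  1.0666  0.0051  1.4394 -0.375 ] 0.03819360849342246
-0.11 2950 y gap -0.007138048803774233 0.007626640892084862 outer -0.06483617454219091 0.0643521962078077 x 0.011926493165491898 0.020804675797921873
-0.105 6755 y gap -0.0001755343528086256 3.470843495358737e-05 outer -0.06684570995140399 0.06760145675780821 x 0.006199679237458036 0.020255095592039047
-0.1 6462 y gap -0.00019511364270077787 2.967410472801354e-05 outer -0.06480680644423359 0.06599719307393002 x 0.0015600791738476388 0.018141538762569215
-0.095 6214 y gap -0.0002182510859030136 2.3179198911569493e-05 outer -0.06271116890431634 0.0634598438891587 x -0.006081652722809501 0.01812617340498771
-0.09 5690 y gap -0.00024124108247889533 1.7559822193962855e-05 outer -0.061105707301893714 0.06201815699530311 x -0.012134199410021196 0.018052125356649865
-0.085 4129 y gap -0.0002630934791697084 1.575377544130947e-05 outer -0.05934166657790975 0.05970166688180893 x -0.013834185311255751 0.01757689067679332
-0
[... 1411 characters left out ...]
407 outer -0.03271571283426714 0.03288563492744743 x -0.011534649671239858 0.011415794238444474
-0.03 375 y gap -0.01880615310830006 0.019177364280180364 outer -0.03278605714231672 0.032857646268878854 x -0.01131274184861949 0.011124604941543971
-0.025 327 y gap -0.018809980489721916 0.019202725532597078 outer -0.03269186360347636 0.03288536874586669 x -0.011508157836159012 0.011531572329563757
-0.02 229 y gap -0.018866568278181603 0.019248323639891093 outer -0.0310764981384812 0.031486175223862316 x -0.011054262030265737 0.011103707284696271
-0.015 66 y gap -0.018870468490104004 0.019300413283226195 outer -0.025024189260534888 0.02539239584064235 x -0.012006586355147788 0.010082488869263027
```

View pics/w9.png

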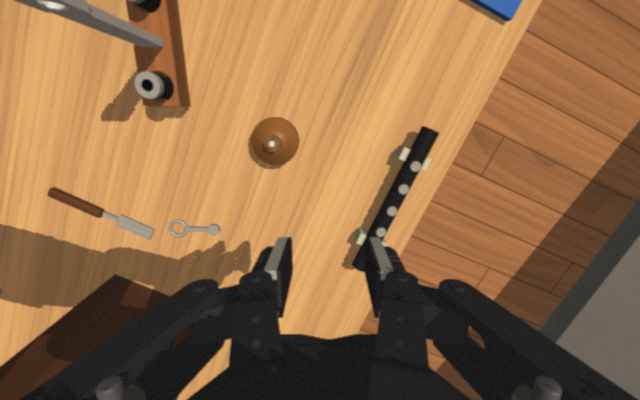

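Emit:
{"method": "play_rows", "body": {
  "hand": [0.6,0.6,0.6],
  "xyz": [
    [0,0,0],
    [0,0,0],
    [0,0,0]
  ],
  "spin": [0,0,0]
}}

```text
t: 17.2
tcp_pos: [0.7436, 0.098, 0.3378]
tcp_rot: [0.016, 0.546, 0.838, 0.014]
contact_force: [0.4, -0.3, -0.3]
opening: 0.0513
```

Run:
```python
from h import *
np.set_printoptions(precision=4,suppress=True)
o=arm.get_obs();print(o['tcp_pos'],rot(o['tcp_rot']),o['joints'],o['qvel'])
```

```text
[0.7436 0.098  0.3378] [[-0.4037  0.9139  0.0418]
 [ 0.9148  0.4038  0.0067]
 [-0.0107  0.0409 -0.9991]] [ 0.0413  0.5979  1.062   0.0051  1.4396 -0.3751] [-0.0016  0.0114  0.0115 -0.0016  0.0008  0.0004]
```

Emit:
{"method": "play_rows", "body": {
  "hand": [0.6,0.6,0.6],
  "xyz": [
    [0.25,0,0],
    [0.5,0,0],
    [0.75,0,0]
  ],
  "spin": [0,0,0]
}}

```text
t: 17.5
tcp_pos: [0.8759, 0.0979, 0.3372]
tcp_rot: [0.015, 0.546, 0.838, 0.014]
contact_force: [1.3, 0.2, 0.3]
opening: 0.0513
```

Emit:
{"method": "play_rows", "body": {
  "hand": [0.6,0.6,0.6,0.6,0.6,0.6],
  "xyz": [
    [-0.2,0,0],
    [-0.45,0,0],
    [-0.7,0,0],
    [-0.85,0,0],
    [-0.9,0,0],
    [-0.9,0,0]
  ],
  "spin": [0,0,0,0,0,0]
}}

```text
t: 18.1
tcp_pos: [0.6958, 0.0979, 0.3378]
tcp_rot: [0.016, 0.546, 0.838, 0.014]
contact_force: [0.1, -0.7, -1.2]
opening: 0.0512
```

Emit:
{"method": "play_rows", "body": {
  "hand": [0.6,0.6],
  "xyz": [
    [0,0,0.25],
    [0,0,0.5]
  ],
  "spin": [0,0]
}}

```text
t: 18.3
tcp_pos: [0.6971, 0.0977, 0.4366]
tcp_rot: [0.014, 0.546, 0.838, 0.013]
contact_force: [0.3, -0.1, 0.2]
opening: 0.0515
```

Emit:
{"method": "play_rows", "body": {
  "hand": [0.6,0.6],
  "xyz": [
    [0,0,-0.25],
    [0,0,-0.5]
  ],
  "spin": [0,0]
}}

```text
t: 18.5
tcp_pos: [0.7001, 0.0976, 0.3383]
tcp_rot: [0.017, 0.546, 0.837, 0.015]
contact_force: [1.7, -0.6, -2.5]
opening: 0.0515
```

Run:
```python
from h import *
np.set_printoptions(precision=4,suppress=True)
o=arm.get_obs();print(o['tcp_pos'],rot(o['tcp_rot']),o['joints'],o['qvel'])
```

```text
[0.7001 0.0976 0.3383] [[-0.4029  0.9141  0.0449]
 [ 0.9152  0.403   0.0068]
 [-0.0119  0.0438 -0.999 ]] [ 0.0433  0.52    1.199   0.0049  1.3774 -0.3725] [-0.0012  0.2347  1.0283 -0.0006 -1.1251 -0.0045]
```

Run:
```python
from h import *
np.set_printoptions(precision=4,suppress=True)
o=arm.get_obs();c=arm.camera("wrist")
P,px=cloud(c);q=(P-o['tcp_pos'])@rot(o['tcp_rot'])
m=(abs(q[:,1])<.012)&(q[:,2]<-.07)&(q[:,2]>-.12);s=q[m];print('palm',np.sort(s[:,2])[-10:], s[np.argsort(s[:,2])[-5:]])
yaw=np.deg2rad(-4.9);X=np.array([np.cos(yaw),np.sin(yaw)]);Y=np.array([-X[1],X[0]])
root=np.array([.5705,-.3857])-.085*X+.13*Y;print('root',root,'tip',root+.165*Y,'hang',root+.103*Y)
for n in("scene","top"):
    c=arm.camera(n);P,px=cloud(c)
    lx=(P[:,:2]-root)@X;ly=(P[:,:2]-root)@Y;lz=P[:,2]-.26
    m=(abs(lx)<.04)&(ly>.01)&(ly<.19)&(lz>-.03)&(lz<.1)
    L=np.stack([lx,ly,lz],1)[m]
    for a in np.arange(.01,.19,.015):
        s=L[(L[:,1]>a)&(L[:,1]<=a+.015)]
        up=s[s[:,2]>.04];dn=s[s[:,2]<.012];mid=s[(s[:,2]>.012)&(s[:,2]<.04)]
        f=lambda t:(len(t),t.min(0)[[0,2]]*1000,t.max(0)[[0,2]]*1000) if len(t) else 0
        print(n,round(a,3),'arm',f(up),'peg',f(dn),'mid',f(mid))
    P2=P[(abs(P[:,0]-.468)<.04)&(abs(P[:,1]-.155)<.04)&(P[:,2]>.19)];print('plate',P2.mean(0),P2.min(0),P2.max(0), cv2.minAreaRect(P2[:,:2].astype(np.float32)))
    cv2.imwrite(f"pics/{n}10.png",c['pixels'])
```

```text
palm [-0.0826 -0.0826 -0.0825 -0.0825 -0.0825 -0.0824 -0.0824 -0.0824 -0.0824
 -0.082 ] [[ 0.009   0.0116 -0.0824]
 [ 0.009  -0.0104 -0.0824]
 [ 0.0086  0.0061 -0.0824]
 [ 0.0082 -0.0087 -0.0824]
 [ 0.0086  0.0087 -0.082 ]]
root [ 0.4969 -0.2489] tip [ 0.511  -0.0845] hang [ 0.5057 -0.1463]
scene 0.01 arm (10, array([ 1.1261, 60.1151]), array([ 8.4545, 67.2735])) peg (10, array([ 0.3065, -1.2568]), array([8.1384, 5.7529])) mid 0
scene 0.025 arm 0 peg (13, array([ 1.9454, -2.002 ]), array([9.3447, 5.1996])) mid 0
scene 0.04 arm 0 peg (6, array([ 1.6109, -0.9006]), array([8.3696, 5.7255])) mid 0
scene 0.055 arm 0 peg 0 mid 0
scene 0.07 arm 0 peg 0 mid 0
scene 0.085 arm 0 peg 0 mid 0
scene 0.1 arm 0 peg 0 mid 0
scene 0.115 arm 0 peg 0 mid 0
scene 0.13 arm 0 peg 0 mid 0
scene 0.145 arm 0 peg 0 mid 0
scene 0.16 arm 0 peg 0 mid 0
scene 0.175 arm 0 peg 0 mid 0
plate [0.475  0.1464 0.6079] [0.4281 0.1161 0.1901] [0.508  0.1691 0.6802] ((0.47122782468795776, 0.1479993760585785), (0.04744219779968262, 0.08445585519075394), 78.0916976928711)
top 0.01 arm (38, array([-6.3965, 57.1003]), array([ 
[... 951 characters left out ...]
34, array([-6.7252, 62.0585]), array([ 5.3723, 69.0305])) peg (13, array([-5.1192,  0.8991]), array([-0.7263,  8.2822])) mid 0
top 0.13 arm (46, array([-11.6997,  48.4924]), array([ 8.2335, 67.5391])) peg (4, array([-4.6934, -4.3202]), array([-0.3407,  3.001 ])) mid 0
top 0.145 arm (33, array([-11.5362,  47.967 ]), array([10.6131, 69.2656])) peg (24, array([-6.0313, -1.0207]), array([4.1427, 5.7099])) mid 0
top 0.16 arm 0 peg (7, array([-3.8092, -0.6596]), array([3.5245, 6.0639])) mid 0
top 0.175 arm 0 peg 0 mid 0
plate [0.4655 0.131  0.6874] [0.428  0.115  0.6545] [0.5078 0.1494 0.7086] ((0.4679037034511566, 0.13219206035137177), (0.03433096781373024, 0.0797898918390274), 89.98615264892578)
```

Run:
```python
from h import *
np.set_printoptions(precision=1,suppress=True)
yaw=np.deg2rad(-4.9);X=np.array([np.cos(yaw),np.sin(yaw)]);Y=np.array([-X[1],X[0]]);root=np.array([.4969,-.2489])
for n in("scene","top"):
    P=np.load(f'cl_{n}.npy')
    L=np.stack([(P[:,:2]-root)@X,(P[:,:2]-root)@Y,P[:,2]-.26],1)
    for nm,z0,z1,ys in(('arm',.045,.075,(.01,.05,.1,.125,.16)),('peg',-.01,.012,(.01,.05,.1,.15,.19))):
        for a,b in zip(ys,ys[1:]):
            s=L[(abs(L[:,0])<.04)&(L[:,1]>a)&(L[:,1]<b)&(L[:,2]>z0)&(L[:,2]<z1)]*1000
            if len(s):print(n,nm,a,len(s),s.min(0),s.max(0),s.mean(0))
    s=L[(abs(L[:,0])<.04)&(L[:,1]>.12)&(L[:,1]<.17)&(L[:,2]>.012)&(L[:,2]<.045)]*1000
    if len(s):print(n,'flap',len(s),s.min(0),s.max(0))
    # side face distance
    s=L[(L[:,0]>.02)&(L[:,0]<.15)&(abs(L[:,1])<.02)&(L[:,2]<.1)&(L[:,2]>-.2)]*1000
    if len(s): print(n,'side',len(s),np.median(s[:,1]),np.polyfit(s[:,0],s[:,1],1)*[1000,1])
```

```text
scene arm 0.01 43 [-4.7 10.3 56.7] [10.4 49.6 68.7] [ 4.3 30.1 64.6]
scene arm 0.05 58 [-5.2 50.1 58.2] [ 9.8 99.3 68.3] [ 4.4 75.5 64.3]
scene arm 0.1 34 [ -3.8 100.3  57.6] [  9.5 125.   67.4] [  4.2 113.4  63.7]
scene arm 0.125 80 [-10.1 126.6  45.7] [ 14.1 153.2  67.4] [  3.1 144.1  59.4]
scene peg 0.01 29 [-1.3 10.8 -2.5] [ 9.2 48.7  5.9] [ 4.9 31.   2.5]
scene peg 0.05 40 [-0.9 51.6 -3.7] [ 8.1 99.1  5.8] [ 4.2 75.3  1.9]
scene peg 0.1 44 [ -4.7 101.2  -3.4] [  8.3 149.    9.9] [  3.8 126.7   2.8]
scene peg 0.15 21 [ -2.8 150.1  -6.1] [  7.1 165.6   5.5] [  3.1 158.5   1.3]
scene flap 48 [ -4.9 141.9  12.4] [ 11.2 148.2  44.8]
scene side 3476 -1.3047424767263116 [ 5.3 -1.8]
top arm 0.01 94 [-6.4 10.  55.3] [ 5.8 50.  69.8] [-0.7 30.2 65. ]
top arm 0.05 120 [-6.8 50.2 56.4] [  5.6 100.   69.5] [-0.9 75.4 65.4]
top arm 0.1 55 [ -6.8 101.7  58.1] [  5.3 123.7  71.4] [ -1.1 112.4  65.6]
top arm 0.125 93 [-12.  125.1  48.6] [ 10.6 152.2  70. ] [ -1.2 140.3  64.2]
top peg 0.01 37 [-5.3 11.7 -4.2] [-0.1 49.5  5.9] [-2.8 29.4  2.4]
top peg 0.05 44 [-5.2 50.1 -1.6] [-0.2 99.6  8.9] [-2.9 74.8  3.2]
top peg 0.1 39 [ -5.4 100.9  -2.4] [  3.  149.5   9.9] [ -2.6 122.8   2.7]
top peg 0.15 25 [ -5.5 151.2  -3.8] [  4.6 164.4   8.2] [ -1.1 157.8   2.7]
top side 1279 -0.0011351290783729784 [ 3.9 -0.3]
```

Emit:
{"method": "play_rows", "body": {
  "hand": [0.6,0.6,0.6,0.6,0.6,0.6,0.6],
  "xyz": [
    [-0.15,0,0],
    [-0.4,0.05,0],
    [-0.65,0.08,0],
    [-0.85,0.1,0],
    [-0.98,0.1,0],
    [-1,0.1,0],
    [-1,0.1,0]
  ],
  "spin": [0,0,0,0,0,0,0]
}}

```text
t: 19.35
tcp_pos: [0.4992, 0.1177, 0.3367]
tcp_rot: [0.013, 0.546, 0.838, 0.013]
contact_force: [-0.0, -0.3, 0.6]
opening: 0.0512
```

Run:
```python
from h import *
np.set_printoptions(precision=4,suppress=True)
o=arm.get_obs();print(o['tcp_pos'],rot(o['tcp_rot']),o['joints'])
c=arm.camera("wrist");cv2.imwrite("pics/w11.png",c['pixels'])
P,px=cloud(c)
m=(abs(P[:,0]-.468)<.04)&(abs(P[:,1]-.155)<.04)&(P[:,2]>.19)&(P[:,2]<.235);s=P[m];print(len(s),np.percentile(s[:,2],[5,50,95]))
m=(abs(P[:,0]-.468)<.04)&(abs(P[:,1]-.155)<.04)&(P[:,2]>.216)&(P[:,2]<.2225);s=P[m];print(len(s),cv2.minAreaRect(s[:,:2].astype(np.float32)),s.mean(0))
```

```text
[0.4992 0.1177 0.3367] [[-0.4031  0.9144  0.0359]
 [ 0.9151  0.4032  0.0066]
 [-0.0084  0.0355 -0.9993]] [ 0.1011  0.2096  1.6795  0.0032  1.2161 -0.3151]
569 [0.1915 0.2196 0.2209]
505 ((0.46672141551971436, 0.1543700397014618), (0.037984833121299744, 0.009908569976687431), 23.518083572387695) [0.4669 0.1545 0.2196]
```

View pics/w11.png

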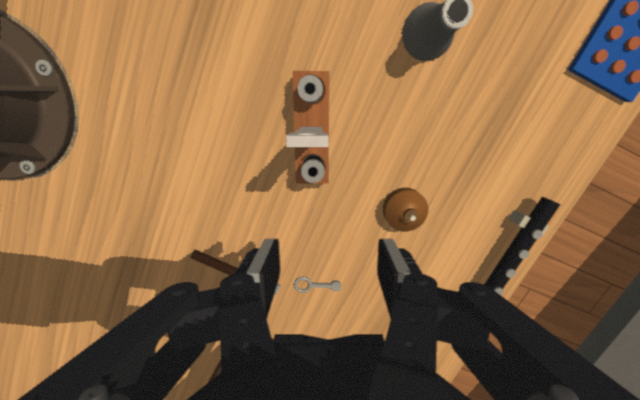

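Emit:
{"method": "play_rows", "body": {
  "hand": [0.65,0.65,0.65,0.65,0.65,0.65,0.65,0.65,0.65,0.65],
  "xyz": [
    [-0.06,0.07,0],
    [-0.13,0.15,0],
    [-0.16,0.184,0],
    [-0.16,0.184,-0.1],
    [-0.16,0.184,-0.25],
    [-0.16,0.184,-0.42],
    [-0.16,0.184,-0.57],
    [-0.16,0.184,-0.68],
    [-0.16,0.184,-0.726],
    [-0.16,0.184,-0.726]
  ],
  "spin": [0,0,0,0,0,0,0,0,0,0]
}}

```text
t: 20.4
tcp_pos: [0.4683, 0.1542, 0.1899]
tcp_rot: [0.012, 0.546, 0.837, 0.012]
contact_force: [-1.1, -0.6, 0.1]
opening: 0.0554
```

Run:
```python
from h import *
np.set_printoptions(precision=4,suppress=True)
o=arm.get_obs();T=rot(o['tcp_rot']);print(o['tcp_pos'],T,o['opening'],o['contact_force'])
c=arm.camera("wrist");cv2.imwrite("pics/w12.png",c['pixels'])
P,px=cloud(c);q=(P-o['tcp_pos'])@T
m=(abs(P[:,0]-.467)<.04)&(abs(P[:,1]-.155)<.04)&(P[:,2]>.217)&(P[:,2]<.2222)&(abs(q[:,1])<.024);s=P[m];print(len(s),cv2.minAreaRect(s[:,:2].astype(np.float32)),q[m].min(0),q[m].max(0))
```

```text
[0.4683 0.1542 0.1899] [[-0.4028  0.9147  0.0332]
 [ 0.9153  0.4028  0.0061]
 [-0.0078  0.0328 -0.9994]] 0.055372907831526735 [-1.1098 -0.5589  0.0922]
1752 ((0.4668317139148712, 0.15431280434131622), (0.038173701614141464, 0.011652480810880661), 22.970882415771484) [-0.0055 -0.0194 -0.0321] [ 0.0063  0.0188 -0.0267]
```

View pics/w12.png

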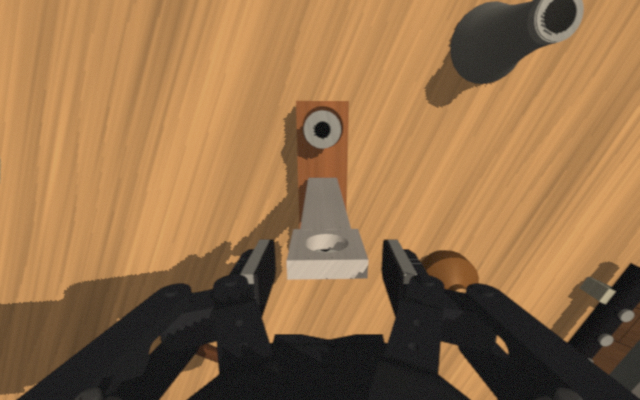

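Emit:
{"method": "play_rows", "body": {
  "hand": [0.65,0.45,0.3,0.2,0.2,0.2,0.2],
  "xyz": [
    [0,0,0.008],
    [0,0,0.01],
    [0,0,0.01],
    [0,0,0.01],
    [0,0,0.01],
    [0,0,0.01],
    [0,0,0.01]
  ],
  "spin": [0,0,0,0,0,0,0],
  "squeeze": 60
}}

```text
t: 21.15
tcp_pos: [0.469, 0.1544, 0.1945]
tcp_rot: [0.014, 0.546, 0.837, 0.013]
contact_force: [-2.8, -1.7, 10.6]
opening: 0.0359
```

Run:
```python
from h import *
np.set_printoptions(precision=4,suppress=True)
o=arm.get_obs();T=rot(o['tcp_rot']);print(o['tcp_pos'],T,o['opening'],o['contact_force'],o['torque'])
c=arm.camera("wrist");cv2.imwrite("pics/w13.png",c['pixels'])
s=arm.camera("scene");cv2.imwrite("pics/s13.png",cv2.resize(s['pixels'][130:300,320:480],None,fx=4,fy=3.5,interpolation=cv2.INTER_CUBIC))
```

```text
[0.469  0.1544 0.1945] [[-0.4029  0.9145  0.0373]
 [ 0.9152  0.403   0.0067]
 [-0.0089  0.0368 -0.9993]] 0.03593380507165433 [-2.7592 -1.6951 10.5599] [-0.268   0.4949  0.018 ]
```

View pics/w13.png

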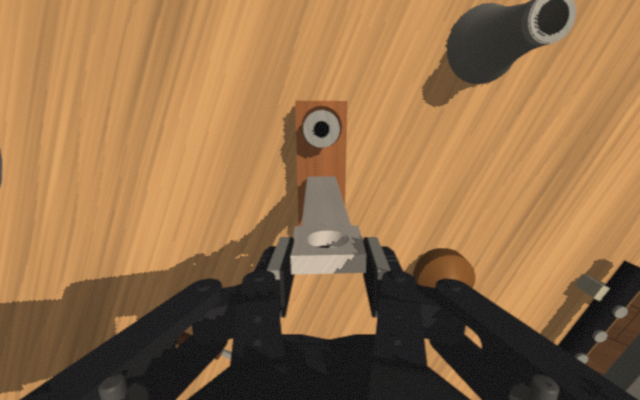

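View pics/s13.png

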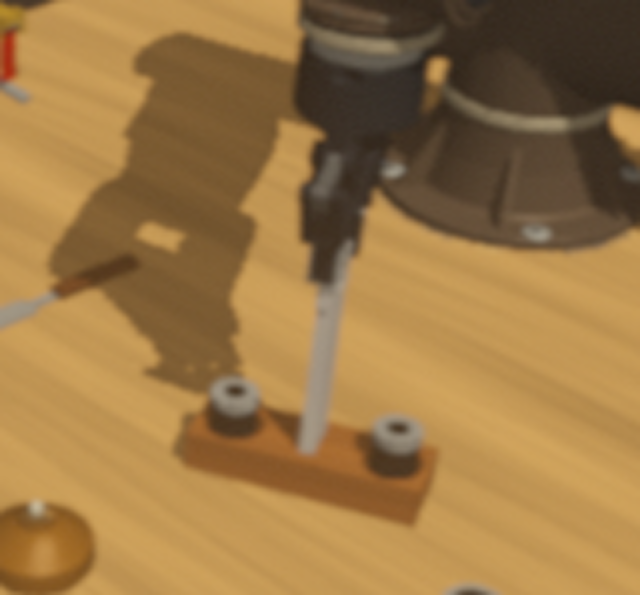

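Emit:
{"method": "play_rows", "body": {
  "hand": [0.2,0.2,0.2,0.2,0.2,0.2,0.2,0.2],
  "xyz": [
    [0,0,0.02],
    [0,0,0.06],
    [0,0,0.12],
    [0,0,0.2],
    [0,0,0.27],
    [0,0,0.32],
    [0,0,0.33],
    [0,0,0.33]
  ],
  "spin": [0,0,0,0,0,0,0,0]
}}

```text
t: 22.05
tcp_pos: [0.4688, 0.1544, 0.2605]
tcp_rot: [0.014, 0.546, 0.837, 0.013]
contact_force: [-0.7, 0.6, -6.2]
opening: 0.0359
```

Run:
```python
from h import *
np.set_printoptions(precision=4,suppress=True)
o=arm.get_obs();T=rot(o['tcp_rot']);print(o['tcp_pos'],T,o['opening'],o['contact_force'],o['torque'])
c=arm.camera("wrist");cv2.imwrite("pics/w14.png",c['pixels'])
P,px=cloud(c);q=(P-o['tcp_pos'])@T
m=(abs(q[:,0])<.02)&(abs(q[:,1])<.016)&(q[:,2]>-.035)&(q[:,2]<-.015);s=q[m];print(len(s),s.min(0),s.max(0),np.percentile(s[:,2],[2,50]))
s=arm.camera("scene");cv2.imwrite("pics/s14.png",cv2.resize(s['pixels'][80:300,290:480],None,fx=3.5,fy=2.7,interpolation=cv2.INTER_CUBIC))
```

```text
[0.4688 0.1544 0.2605] [[-0.403   0.9145  0.0374]
 [ 0.9152  0.403   0.0068]
 [-0.0089  0.0369 -0.9993]] 0.03586658894028402 [-0.7082  0.6345 -6.2139] [ 0.0321  0.0689 -0.0036]
1767 [-0.0049 -0.016  -0.0275] [ 0.0063  0.016  -0.015 ] [-0.0267 -0.025 ]
```

View pics/s14.png

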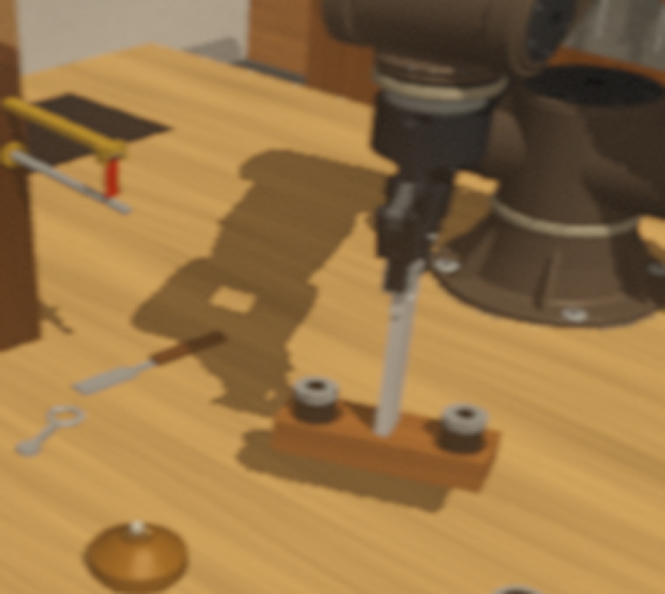

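View pics/w14.png

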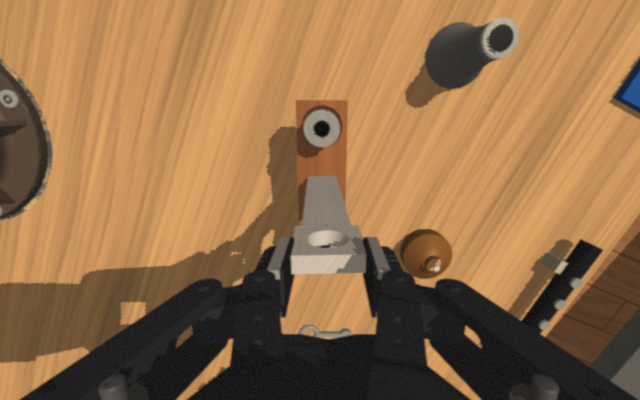

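Emit:
{"method": "play_rows", "body": {
  "hand": [0.2,0.2,0.2,0.2,0.2,0.2,0.2,0.2,0.2,0.2,0.2,0.2],
  "xyz": [
    [0.01,-0.03,0],
    [0.03,-0.09,0],
    [0.06,-0.18,0],
    [0.09,-0.29,0],
    [0.12,-0.4,0],
    [0.15,-0.51,0],
    [0.18,-0.62,0],
    [0.2,-0.72,0],
    [0.22,-0.8,0],
    [0.23,-0.84,0],
    [0.23,-0.85,0],
    [0.23,-0.85,0]
  ],
  "spin": [-0.005,-0.015,-0.03,-0.05,-0.07,-0.09,-0.11,-0.13,-0.145,-0.155,-0.159,-0.159]
}}

```text
t: 23.35
tcp_pos: [0.5145, -0.0158, 0.2598]
tcp_rot: [0.016, 0.737, 0.676, 0.009]
contact_force: [-0.4, 0.3, -5.4]
opening: 0.0361
```

Run:
```python
from h import *
np.set_printoptions(precision=4,suppress=True)
o=arm.get_obs();T=rot(o['tcp_rot']);print(o['tcp_pos'],T,o['opening'],o['contact_force'],np.rad2deg(np.arctan2(T[1,1],T[0,1])))
yaw=np.deg2rad(-4.9);X=np.array([np.cos(yaw),np.sin(yaw)]);Y=np.array([-X[1],X[0]]);root=np.array([.498,-.249])
d=o['tcp_pos'][:2]-root;print('peg frame lateral,along',d@X,d@Y)
c=arm.camera("wrist");cv2.imwrite("pics/w15.png",c['pixels'])
s=arm.camera("scene");cv2.imwrite("pics/s15.png",cv2.resize(s['pixels'][80:300,270:460],None,fx=3.5,fy=2.7,interpolation=cv2.INTER_CUBIC))
s=arm.camera("top");cv2.imwrite("pics/t15.png",cv2.resize(s['pixels'][150:300,270:460],None,fx=4,fy=4,interpolation=cv2.INTER_CUBIC))
```

```text
[ 0.5145 -0.0158  0.2598] [[ 0.0854  0.9958  0.0344]
 [ 0.9963 -0.085  -0.0113]
 [-0.0084  0.0353 -0.9993]] 0.036126739169540456 [-0.3762  0.317  -5.4282] -4.8811484286326285
peg frame lateral,along -0.003507146768797396 0.23377512684203966
```

View pics/s15.png

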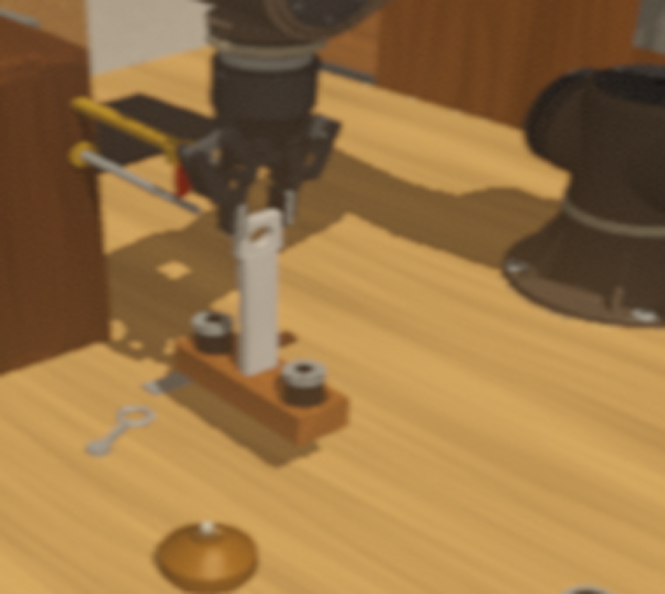

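View pics/t15.png

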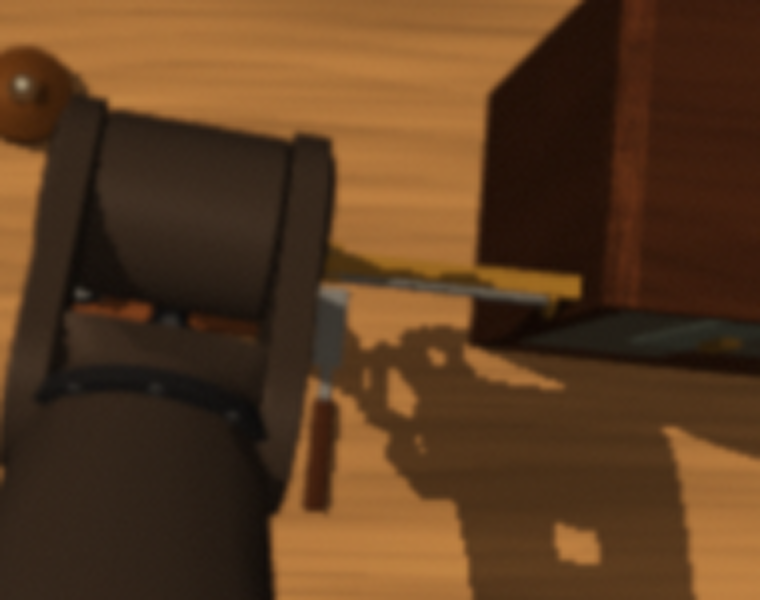

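View pics/w15.png

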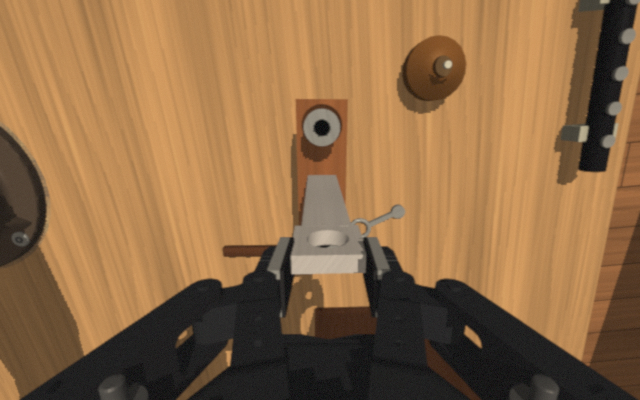

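Emit:
{"method": "play_rows", "body": {
  "hand": [0.2,0.2,0.2,0.2,0.2,0.2,0.2],
  "xyz": [
    [0.005,-0.02,-0.01],
    [0.01,-0.08,-0.022],
    [0.004,-0.15,-0.022],
    [-0.002,-0.22,-0.022],
    [-0.005,-0.27,-0.022],
    [-0.0065,-0.283,-0.0225],
    [-0.0065,-0.283,-0.0225]
  ],
  "spin": [0,0,0,0,0,0,0]
}}

```text
t: 24.2
tcp_pos: [0.5131, -0.0724, 0.2554]
tcp_rot: [0.016, 0.736, 0.676, 0.009]
contact_force: [1.0, 0.1, -5.5]
opening: 0.0359
```

```bash
cat > chk.py <<'E'
from h import *
import sys
np.set_printoptions(precision=4,suppress=True)
k=sys.argv[1]
o=arm.get_obs();T=rot(o['tcp_rot']);print(o['t'],o['tcp_pos'],T[:,2],o['opening'],o['contact_force'],np.rad2deg(np.arctan2(T[1,1],T[0,1])))
yaw=np.deg2rad(-4.9);X=np.array([np.cos(yaw),np.sin(yaw)]);Y=np.array([-X[1],X[0]]);root=np.array([.498,-.249])
E=o['tcp_pos']+T@np.array([.0007,0,-.006])
d=E[:2]-root;print('eye in peg frame: lat,along,up',d@X,d@Y,E[2]-.26)
c=arm.camera("wrist");P,px=cloud(c);L=np.stack([(P[:,:2]-root)@X,(P[:,:2]-root)@Y,P[:,2]-.26],1)
q=(P-o['tcp_pos'])@T
m=(abs(q[:,0])<.02)&(abs(q[:,1])<.016)&(q[:,2]>-.035)&(q[:,2]<-.02);s=q[m]
if len(s):print('platetop q',len(s),s.min(0),s.max(0),np.median(s[:,2]))
cv2.imwrite(f"pics/w{k}.png",c['pixels'])
s=arm.camera("scene")
im=cv2.resize(s['pixels'],None,fx=6,fy=6,interpolation=cv2.INTER_CUBIC)
def dr(P,col):
    p=((proj(s,P)+.5)*6).astype(int); cv2.polylines(im,[p.reshape(-1,1,2)],False,col,1)
W=lambda l,a,u:[*(root+l*X+a*Y),.26+u]
dr(np.array([W(0,0,0),W(0,.165,0)]),(0,255,0))
th=np.linspace(0,2*np.pi,40)
dr(np.array([E+.0115*(np.cos(t)*np.r_[X,0]+np.sin(t)*np.array([0,0,1]))+.005*np.r_[Y,0] for t in th]),(255,0,255))
cv2.imwrite(f"pics/s{k}.png",im[110*6:210*6,270*6:395*6])
E
python3 chk.py 16
```

```text
24.2 [ 0.5131 -0.0724  0.2554] [ 0.0348 -0.0114 -0.9993] 0.035880121268562055 [ 0.9707  0.0665 -5.4556] -4.844549253028457
eye in peg frame: lat,along,up -0.0002481937493563331 0.17804196227845998 0.0014205492942070408
platetop q 1553 [-0.0051 -0.0159 -0.0275] [ 0.0064  0.016  -0.02  ] -0.02521390797219643
```

View pics/s16.png

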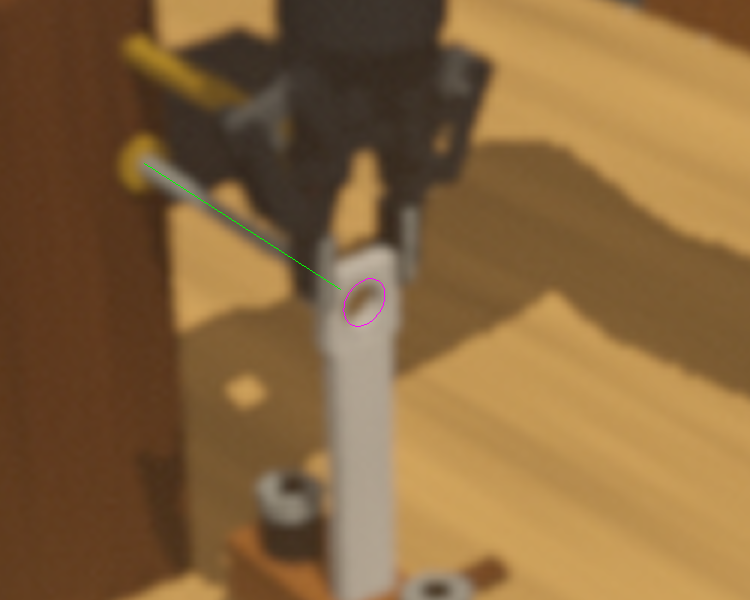

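View pics/w16.png

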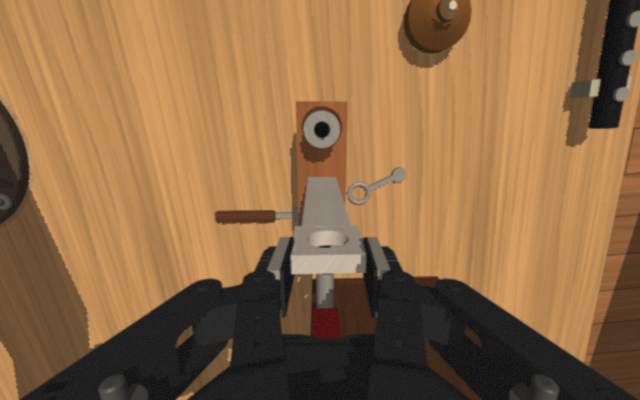

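Run:
```python
from h import *
np.set_printoptions(precision=4,suppress=True)
o=arm.get_obs();T=rot(o['tcp_rot']);c=arm.camera("wrist");P,px=cloud(c);q=(P-o['tcp_pos'])@T
m=(abs(q[:,1])<.014)&(q[:,0]<-.006)&(q[:,0]>-.05)&(q[:,2]>-.06)&(q[:,2]<.04)
Q=q[m];W=P[m];pp=px[m]
for lo in np.arange(274,345,4):
    k=(pp[:,1]>=lo)&(pp[:,1]<lo+4)
    if k.any(): print(lo,k.sum(),'cols',pp[k,0].min(),pp[k,0].max(),'q',Q[k].min(0),Q[k].max(0),'zmax',W[k,2].max(),'xmean',W[k].mean(0))
```

```text
274 71 cols 316 333 q [-0.0184 -0.0067 -0.0107] [-0.0145  0.003  -0.0046] zmax 0.26613521072945495 xmean [ 0.5098 -0.0871  0.2638]
278 68 cols 316 333 q [-0.0197 -0.0067 -0.0116] [-0.0154  0.003  -0.0052] zmax 0.2671355539029917 xmean [ 0.5097 -0.0891  0.2647]
282 68 cols 317 333 q [-0.0227 -0.0061 -0.0112] [-0.0183  0.003  -0.006 ] zmax 0.26671251016839204 xmean [ 0.5096 -0.0916  0.2647]
286 68 cols 317 333 q [-0.026  -0.0062 -0.0114] [-0.0209  0.003  -0.0058] zmax 0.266864391841545 xmean [ 0.5094 -0.0941  0.2648]
290 68 cols 317 333 q [-0.0281 -0.0062 -0.0108] [-0.0234  0.003  -0.0063] zmax 0.2664008091584222 xmean [ 0.5092 -0.0969  0.2646]
294 68 cols 317 333 q [-0.0307 -0.0062 -0.0108] [-0.0261  0.003  -0.0066] zmax 0.26640722374303216 xmean [ 0.5089 -0.0994  0.2646]
298 68 cols 317 333 q [-0.0341 -0.0062 -0.0112] [-0.0286  0.0031 -0.0053] zmax 0.26679893807565613 xmean [ 0.5087 -0.102   0.2646]
302 67 cols 317 333 q [-0.0367 -0.0062 -0.0109] [-0.0311  0.0031 -0.0058] zmax 0.26649479642877294 xmean [ 0.5084 -0.1045  0.2648]
306 72 cols 317 337 q [-0.0395 -0.0063 -0.015 ] [-0.0326
[... 421 characters left out ...]
5791626327316 xmean [ 0.5084 -0.1045  0.2782]
322 107 cols 313 339 q [-0.0345 -0.0076 -0.0277] [-0.0323  0.0059 -0.0234] zmax 0.2835187133417127 xmean [ 0.5086 -0.1046  0.2812]
326 108 cols 313 339 q [-0.0345 -0.0075 -0.0305] [-0.0322  0.0058 -0.0265] zmax 0.2859257933257106 xmean [ 0.5085 -0.1045  0.2842]
330 110 cols 313 340 q [-0.0346 -0.0073 -0.0335] [-0.0323  0.0062 -0.0295] zmax 0.28901785765551913 xmean [ 0.5086 -0.1045  0.287 ]
334 103 cols 313 340 q [-0.035  -0.0072 -0.0357] [-0.0325  0.0061 -0.0316] zmax 0.2914452678783007 xmean [ 0.5088 -0.1046  0.2896]
338 10 cols 324 333 q [-0.0344 -0.0018 -0.0365] [-0.0329  0.0026 -0.0347] zmax 0.2921922724971585 xmean [ 0.5095 -0.1046  0.2915]
```

Emit:
{"method": "play_rows", "body": {
  "hand": [0.2,0.2,0.2,0.2,0.2,0.2,0.2],
  "xyz": [
    [-0.006,0,0],
    [-0.008,-0.03,0],
    [-0.012,-0.07,0],
    [-0.016,-0.12,0],
    [-0.02,-0.16,0],
    [-0.022,-0.19,0],
    [-0.022,-0.19,0]
  ],
  "spin": [0,0,0,0,0,0,0]
}}

```text
t: 25.05
tcp_pos: [0.5087, -0.1104, 0.2554]
tcp_rot: [0.016, 0.736, 0.676, 0.009]
contact_force: [0.4, -0.0, -5.1]
opening: 0.036
```

```bash
python3 chk.py 17
```

```text
25.05 [ 0.5087 -0.1104  0.2554] [ 0.0348 -0.0113 -0.9993] 0.03598451597731879 [ 0.3861 -0.0473 -5.0504] -4.83511225601773
eye in peg frame: lat,along,up -0.0013817632162843056 0.1398028193160998 0.0014086598857105948
platetop q 1719 [-0.0056 -0.016  -0.035 ] [ 0.0065  0.0159 -0.02  ] -0.025295892589832173
```

View pics/s17.png

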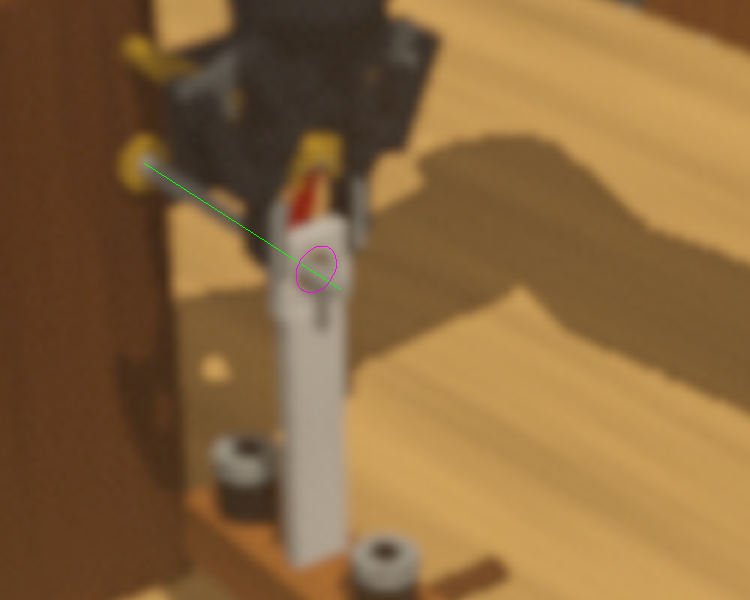

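View pics/w17.png

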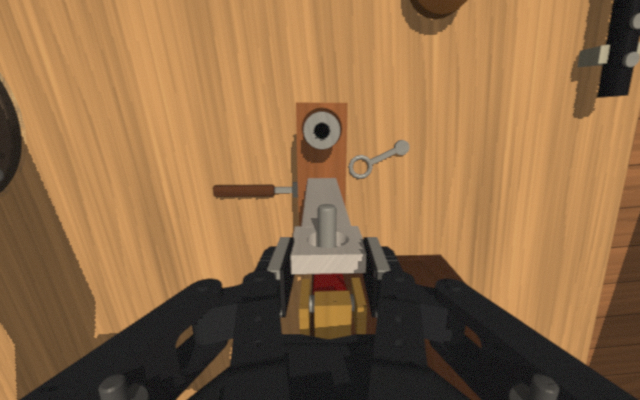

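Emit:
{"method": "play_rows", "body": {
  "hand": [0.2,0.2,0.2,0.2,0.2,0.2,0.2,0.2],
  "xyz": [
    [-0.002,-0.02,0],
    [-0.005,-0.06,0],
    [-0.008,-0.1,0],
    [-0.011,-0.14,0],
    [-0.014,-0.175,0],
    [-0.0165,-0.193,0],
    [-0.0165,-0.193,0],
    [-0.0165,-0.193,0]
  ],
  "spin": [0,0,0,0,0,0,0,0]
}}

```text
t: 25.95
tcp_pos: [0.5053, -0.1481, 0.2554]
tcp_rot: [0.016, 0.736, 0.677, 0.009]
contact_force: [0.1, 1.0, -4.5]
opening: 0.036
```

```bash
python3 chk.py 18
```

```text
25.95 [ 0.5053 -0.1481  0.2554] [ 0.0346 -0.0108 -0.9993] 0.036020854153822425 [ 0.0852  0.9944 -4.5368] -4.818521919870016
eye in peg frame: lat,along,up -0.0015086697674084107 0.10187226606447865 0.0013532156647239613
platetop q 645 [-0.0048 -0.016  -0.0276] [ 0.0065  0.016  -0.02  ] -0.025408005342133708
```

View pics/s18.png

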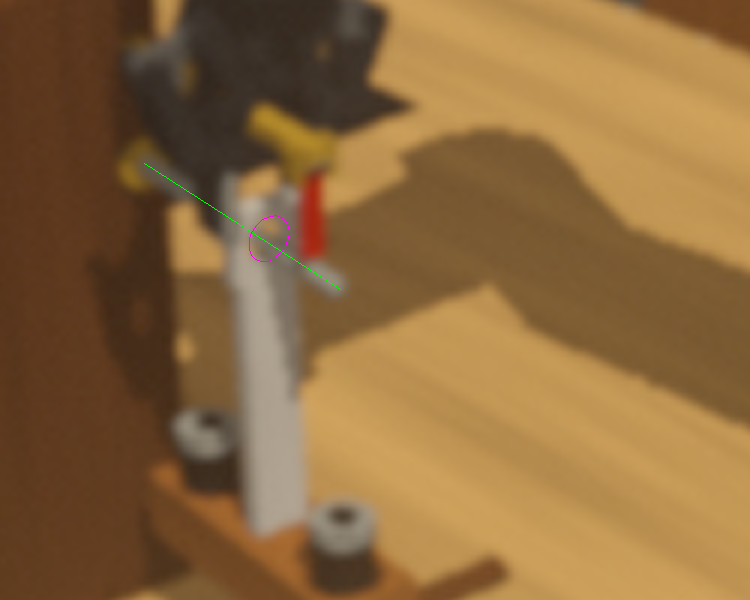

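View pics/w18.png

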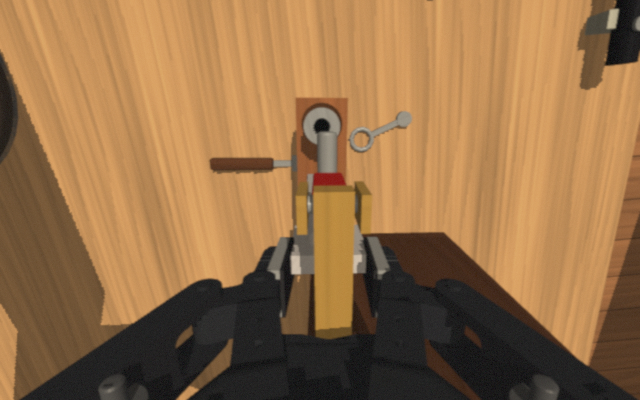

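Emit:
{"method": "play_rows", "body": {
  "hand": [0.2,0.2,0.2,0.2,0.2],
  "xyz": [
    [0,0,-0.01],
    [0,0,-0.022],
    [0,0,-0.0325],
    [0,0,-0.0325],
    [0,0,-0.0325]
  ],
  "spin": [0,0,0,0,0]
}}

```text
t: 26.55
tcp_pos: [0.5054, -0.1479, 0.2488]
tcp_rot: [0.016, 0.736, 0.677, 0.009]
contact_force: [-0.3, -0.1, -5.1]
opening: 0.0361
```

Emit:
{"method": "play_rows", "body": {
  "hand": [0.2,0.2,0.47,0.5,0.55,0.6,0.6,0.6],
  "xyz": [
    [0,0,-0.005],
    [0,0,-0.006],
    [0,0,-0.006],
    [0,0,-0.006],
    [0,0,-0.006],
    [0,0,-0.006],
    [0,0,-0.006],
    [0,0,-0.006]
  ],
  "spin": [0,0,0,0,0,0,0,0]
}}

```text
t: 27.35
tcp_pos: [0.5054, -0.1479, 0.2477]
tcp_rot: [0.016, 0.736, 0.677, 0.009]
contact_force: [-0.4, -0.1, -0.7]
opening: 0.0515
```

```bash
python3 chk.py 19
```

```text
27.35 [ 0.5054 -0.1479  0.2477] [ 0.0347 -0.011  -0.9993] 0.05149019439840445 [-0.3583 -0.0839 -0.7202] -4.785117367615064
eye in peg frame: lat,along,up -0.001439092692467208 0.10209742916853097 -0.006308464750787224
platetop q 548 [-0.0048 -0.016  -0.0275] [ 0.0062  0.0159 -0.0201] -0.02552692055749539
```

View pics/s19.png

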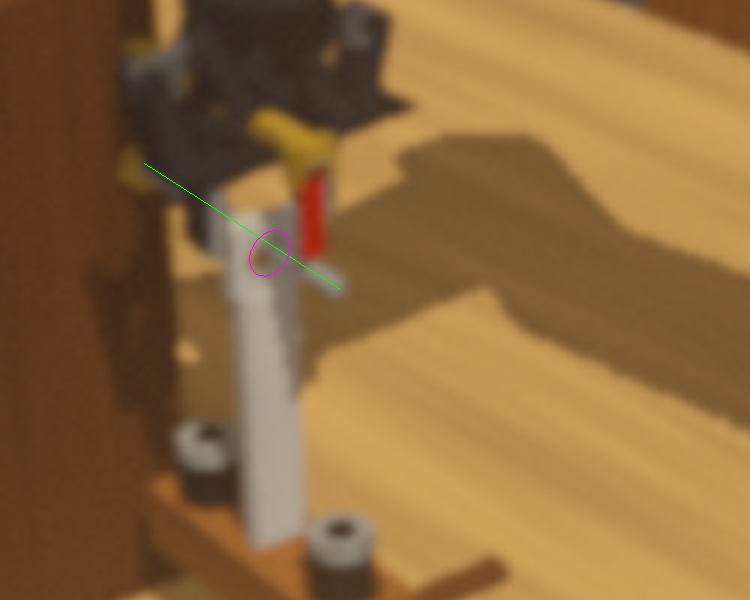

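View pics/w19.png

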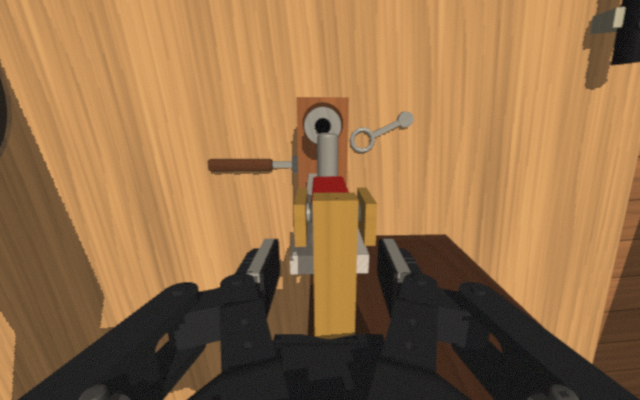

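Emit:
{"method": "play_rows", "body": {
  "hand": [0.65,0.65,0.65,0.65,0.65,0.65,0.65,0.65,0.65,0.65,0.65,0.65],
  "xyz": [
    [0,0,0.02],
    [0,0,0.06],
    [0,0,0.12],
    [0,0,0.2],
    [0,0,0.3],
    [0,0,0.42],
    [0,0,0.56],
    [0,0,0.7],
    [0,0,0.82],
    [0,0,0.9],
    [0,0,0.9],
    [0,0,0.9]
  ],
  "spin": [0,0,0,0,0,0,0,0,0,0,0,0]
}}

```text
t: 28.65
tcp_pos: [0.5052, -0.1478, 0.4277]
tcp_rot: [0.016, 0.736, 0.677, 0.009]
contact_force: [0.3, 0.1, -1.2]
opening: 0.0556
```

```bash
python3 chk.py 20
python3 - <<'E'
from h import *
np.set_printoptions(precision=4,suppress=True)
for n in("scene","top"):
    c=arm.camera(n);cv2.imwrite(f"pics/{n}20.png",c['pixels'])
    P,px=cloud(c)
    for nm,b in dict(lamp=(.63,.72,.06,.14,.02,.07),bell=(.5,.65,.28,.42,.02,.11)).items():
        m=(P[:,0]>b[0])&(P[:,0]<b[1])&(P[:,1]>b[2])&(P[:,1]<b[3])&(P[:,2]>b[4])&(P[:,2]<b[5]);s=P[m]
        if len(s):print(n,nm,cv2.minEnclosingCircle(s[:,:2].astype(np.float32)))
E
```

```text
28.65 [ 0.5052 -0.1478  0.4277] [ 0.0349 -0.011  -0.9993] 0.05558002568702713 [ 0.3276  0.0978 -1.1974] -4.786914619540406
eye in peg frame: lat,along,up -0.001705205616981125 0.10219772225827062 0.1736628616477932
scene lamp ((0.6685883402824402, 0.09576939046382904), 0.038138628005981445)
scene bell ((0.577865481376648, 0.35639774799346924), 0.03171222656965256)
top lamp ((0.6658026576042175, 0.09659947454929352), 0.0374106839299202)
top bell ((0.5704347491264343, 0.35059812664985657), 0.03274727612733841)
```

View pics/scene20.png

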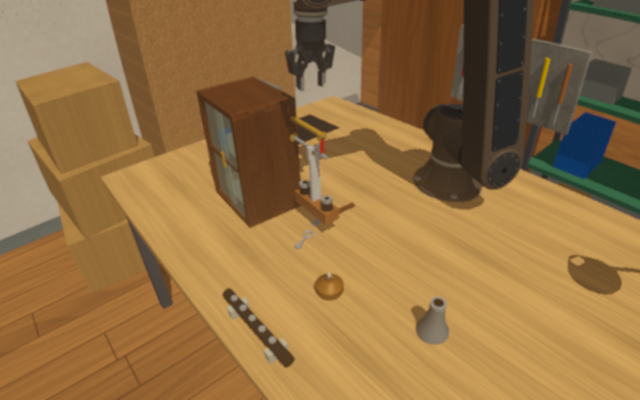

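View pics/s20.png

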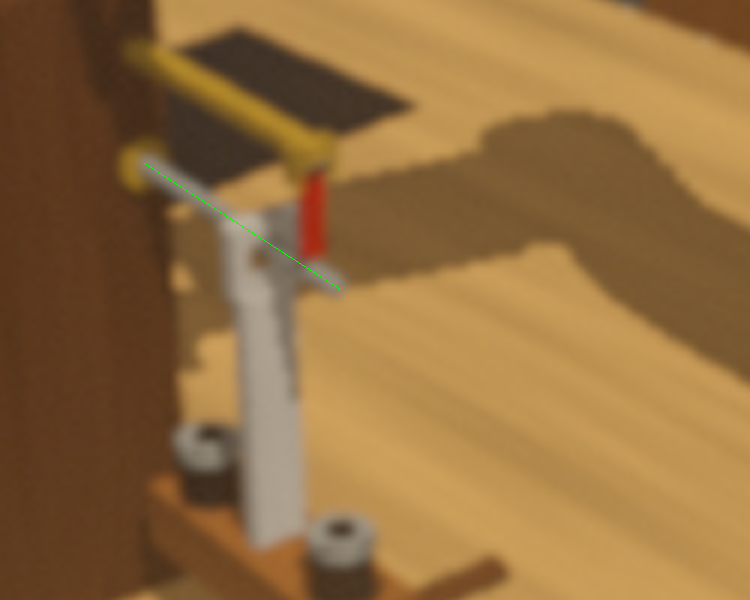

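View pics/w20.png

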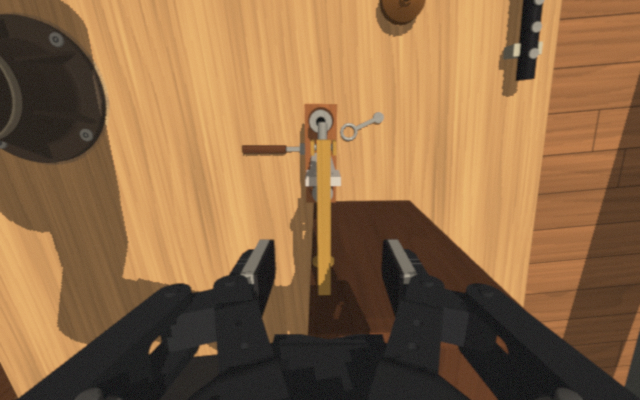

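Emit:
{"method": "play_rows", "body": {
  "hand": [0.65,0.65,0.65,0.65,0.65,0.65,0.65,0.65,0.65,0.65],
  "xyz": [
    [0,0,0.05],
    [0,0,0.05],
    [0,0,0.05],
    [0,0,0.05],
    [0,0,0.05],
    [0,0,0.05],
    [0,0,0.05],
    [0,0,0.05],
    [0,0,0.05],
    [0,0,0.05]
  ],
  "spin": [0,0,0,0,0,0,0,0,0,0]
}}

```text
t: 29.85
tcp_pos: [0.5053, -0.1478, 0.4369]
tcp_rot: [0.015, 0.736, 0.677, 0.009]
contact_force: [-0.4, 0.6, 0.5]
opening: 0.0554
```

Run:
```python
from h import *
c=arm.camera("scene"); a=cv2.imread("pics/scene20.png")
print('diff in carrier area',cv2.absdiff(c['pixels'],a)[110:230,285:350].mean())
print(arm.finish_job())
```

```text
diff in carrier area 1.0165811965811966
the job is handed in; nothing more can be done
None
```

I stood both barrels in the carrier's pockets on the bench, lifted the carrier and hung its eye on the peg. I then lifted the gripper clear and handed the job in at about 30 s.

**Final checks:**
- The red flap hangs shut behind the eye, with the plate's middle about 102 mm from the cabinet.
- The carrier hangs still, both barrels are in their pockets, and the robot touches nothing.
- The lamp base and bell stayed within about 2 mm of their first measured positions. I checked the slick and ring key only by eye in the pictures, and they looked unmoved.

**What failed or disagreed with the text:**
- **Tool point:** the reported TCP lies about 29 mm beyond the real grasp point. My first grasp therefore closed on top of barrel 0, pressing with about 17 N and shifting it 2–3 mm. It stayed upright, and I corrected for the offset from then on.
- **Grip:** the moves allow no tilt, so I could not grip the strap at 70 mm at 32–45°. I gripped the edges of the eye plate from above instead, closing along the carrier's x, with the brass arm passing between the fingers.
- **Joint limit:** before choosing that grip, I tested whether reaching outward would tilt the tool. Joint 3 read 0.0474 rad there, just under its 0.05 limit, and this may count against the joint-range rule.
- **Tilt left over:** that test also left the tool tilted by about 2°, so the carrier was carried with about that much tilt.

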